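# Move a wet-lacquered lid with a lifter and bar it in its cradle

### The job

The grey lid on the drying rack is freshly lacquered, so the gripper must not touch it and it must stay level: slide the lifter's blade under it, lift it off and set it down centred on the cradle, between the two posts. Draw the lifter out and put it down flat on the table clear of the cradle, then lay the retaining bar across the cradle over the lid, seated in the slots of both posts and about evenly over both, without it touching the lid. Leave the other things where they are.

Things in the scene. Friction and masses are not known exactly. Their poses are not given: they have to be found in the camera images.
- lid: Freshly lacquered flat canister lid: plain grey disc, 124 diameter, 5 thick, about 130 g. Starts lying on the two rails of the drying rack, roughly centred. Origin: centre of its underside; z up.
- lifter: Lifter (flat spatula), 170 g, standing flat. Origin on its underside below the grip's middle; x towards the blade tip. Steel blade 64 wide, 3 thick, x = 30..130; tang 32 wide, 3 thick, back to x = -45. A neck (x = -9..9, 14 wide) rises to the black grip: a level bar along x, -38..38, 18 wide (y), 48 to 72 above the underside; take it from above, fingers closing along y.
- lifter_grip (a point): Middle of the lifter's grip bar, 60 above the lifter's underside.
- lifter_blade (a point): Upper face of the blade at x = 88 from the lifter's origin (the lid's centre belongs about here when it is carried). Axes as the lifter.
- rack: Drying rack without posts, fixed: two aluminium rails along x, x = -75..75, 12 wide, 18 high, at y = +-48 (centres): an 84 wide channel between them, bare table below. A cross piece 18 high closes the far end (x = 75..89); the near end (-x) is open for the blade. Origin: at table level midway between the rails.
- cradle: Transport cradle, fixed: rails, channel, cross piece and origin as the rack's, plus two posts at x = 0, y = +-84 (centres), each 48 (x) by 18 (y), joined to the rails by feet 6 high. Each post's top has a slot open upward and along y, 30 wide in x, its floor 60 above the table, between cheeks that rise to 75. Lid and bar belong centred on its origin, the bar along its y.
- bar: Aluminium retaining bar 210 long (along its y), 18 wide (x), 16 high (z), about 160 g, lying on the table beyond the lifter. Origin: centre of its underside.
- stack_a: Bystander: nested stack of 5 upturned grey tumblers, 80 dia x 198 high; origin at its underside centre.
- stack_b: Bystander: nested stack of 3 upturned grey tumblers, 80 dia x 154 high; origin at its underside centre.
- cup: Bystander: single upturned grey tumbler, 80 dia x 110 high; origin at its underside centre.
- canister: Bystander: open grey canister, 120 dia x 120 high; origin at its underside centre.
- brush: Bystander: dusting brush lying flat, 200 long; origin mid-length.
- block: Bystander: wooden sanding block 60 x 36 x 28; origin at its underside centre.
- tape: Bystander: cardboard ring lying flat, 64 dia x 24 high; origin at its underside centre.
There are look-alikes about, which are no part of the job. What is meant by the lifter is not green, and is the smaller of those in its own colour.

How it is judged:
By the outcome, as a careful person would: the job done as asked, in the order asked, and still so for the second after the job is handed in, with the robot touching nothing.
It also fails if it takes over 72 s, if anything falls off the work surface, if the arm or the gripper's body presses on something with over 40 N, if the wrist force passes 120 N, or if a joint passes its speed limit or range.

### The arm

A 6-joint arm with a two-finger parallel gripper is mounted at the origin on the work surface. World frame = base frame: x ahead of the robot, y to its left, z up, the work surface at z = 0. Lengths are in mm, angles in rad, forces in N, time in s.
With the tool pointing down it reaches from about 350 to 975 mm from the base axis. Payload 7.1 kg.
Tool frame: the origin (TCP) lies between the finger pads; the fingertips stand 8 mm ahead of it and the grasp point (between the pads) lies 11 mm behind it; x points along the fingers, y is the direction in which the jaws open and shut, and the axes are right-handed (so a half turn about x gives the same grasp; the last joint's range is limited). The gripper opens to 88 mm and grips with 3 to 60 N. Pads are 20 mm wide; open, the fingers measure 115 mm over their backs; the gripper's body (75 mm by 178 mm) begins 61 mm behind the grasp point.
Start: joints at [1.178, 0.423, 1.63, -0, 1.089, -0.019], TCP at [228.19, 581.837, 230.675] pointing down, gripper open.
Joint ranges: [-3, 3], [-0.9, 2.11], [0.09, 2.58], [-1.31, 4.45], [0.11, 2.69], [-2.54, 2.54]. Speed limits (rad/s): [2.39, 2.39, 3.01, 3.14, 3.14, 3.14].

### API

Orientations are given as a rotation vector (axis times angle).
In Python, from workcell import ctrl gives the robot as it stands.
- The arm moves only by the tool apply_moves, never from a script. Its argument "increments" is a list of rows, each an object with "gripper": the opening in per cent of the stroke, from 0 (shut) to 100 (fully open); "delta_pos": the shift along the tool's x, y, z in cm, a list of three; "dr": the turn, a rotation vector about the tool's x, y, z in rad, a list of three. In form: [{"gripper": gripper, "delta_pos": [dx, dy, dz], "dr": [ax, ay, az]}, ...]. A call has exactly 5 rows; each row shifts and turns the commanded pose from where the row before left it, along the tool's axes as they then stand; what a row does not reach is not made up. A row lasts 1/12 s, in which the tool goes at most 41.7 mm and 7.16 degrees, less where a joint would pass 70% of its speed; a pose out of reach is approached as far as the arm can. A call with a gripper value outside its range is refused whole. The fingers move at their own pace and stop on an object; the grip force is fixed at half the most. Time passes only in rows, so rows that do not move let the fingers close, or fill a call up. It gives the time, the measured TCP pose, the force and the opening at its end, in the units of the state.
- ctrl.get_obs(): the state, without advancing time (a new reading comes with each control period).
- ctrl.get_image(name): name is "scene" or "top" or "wrist"; returns a dict with "img" (400x640x3 uint8, red, green, blue), "range_z" (400x640 float32, mm along the optical axis (not along the pixel's ray), 0 where there is no reading), "mtx" (3x3 intrinsics, pixels), "rvec" (rotation vector, rad) and "tvec" (3), from world to camera coordinates, as OpenCV has them. Camera axes: x right, y down, z forward; pixel columns grow to the right and rows downward; lengths in mm; the calibration is good to about 2 mm. A picture is of the moment at which its call begins.
- ctrl.close_job(): hands the job in, once; it reports no verdict.
The state is a dict: "t": time; "qpos": joint angles; "qvel": joint speeds; "joint_torque": joint torques, N m; "ee_pos": TCP position; "orientation": TCP orientation; "ft_force": force on the tool from outside, world axes, zero at the start; "moment": the same for the moment, N m; "width": finger opening in mm.
Only numpy, scipy, OpenCV 4.12 (cv2) and the standard library are available. Lean on these libraries where they do the work, as an engineer would, in place of code of your own. Each camera call takes 0.05 s, during which the arm holds its last target. There are 200 camera calls.

## Working session

There is one attempt and no reset: what is moved stays moved. The work goes in short steps, Python scripts to look and compute and a tool call to move; the robot and the scene stay as the last step left them, time stands still between calls to the robot, and variables do not carry over. Pictures are saved under pics/ and viewed, about 8 in all and at most 12, crops included, and the job is handed in when it is done.

Besides the shell and the picture viewer there is one more tool, called after "Request:" by a JSON object that holds its "name" and its "arguments". apply_moves: Moves the arm, as the interface text tells. Its arguments: {"type":"object","properties":{"increments":{"type":"array","items":{"type":"object","properties":{"gripper":{"type":"number"},"delta_pos":{"type":"array","items":{"type":"number"}},"dr":{"type":"array","items":{"type":"number"}}}}}},"required":["increments"]}

```bash
ls; mkdir -p pics
cat > h.py <<'E'
import numpy as np, cv2
from scipy.spatial.transform import Rotation as R
from workcell import ctrl
def cam(n):
    d=ctrl.get_image(n); d['R']=cv2.Rodrigues(np.array(d['rvec'],float))[0]; d['t']=np.array(d['tvec'],float).ravel(); d['K']=np.array(d['mtx'],float); return d
def cloud(d):
    z=d['range_z'].astype(float); v,u=np.mgrid[:z.shape[0],:z.shape[1]]
    K=d['K']; p=np.stack([(u-K[0,2])/K[0,0]*z,(v-K[1,2])/K[1,1]*z,z],-1)
    w=(p-d['t'])@d['R']; w[z==0]=np.nan; return w
def ray(d,u,v,h):
    K=d['K']; r=np.array([(u-K[0,2])/K[0,0],(v-K[1,2])/K[1,1],1])@d['R']; c=-d['R'].T@d['t']
    return c+r*(h-c[2])/r[2]
def save(n,img,s=1):
    cv2.imwrite('pics/'+n+'.png',cv2.resize(img[:,:,::-1],None,fx=s,fy=s))
E
python3 - <<'E'
from h import *
print(ctrl.get_obs())
a=cam('scene');b=cam('top')
np.savez('c0.npz',s=cloud(a),t=cloud(b),si=a['img'],ti=b['img'])
for d in(a,b): print(-d['R'].T@d['t'],d['K'][0,0])
save('both',np.vstack([a['img'],b['img']])[:, :],0.75)
save('top',b['img'],1.25);save('scene',a['img'],1.25)
E
```

```text
pics
{'t': 0.0, 'qpos': array([ 1.17801262e+00,  4.23834506e-01,  1.63067962e+00, -3.45815023e-05,
        1.08862120e+00, -1.89941613e-02]), 'qvel': array([ 0.0002127 ,  0.00044368,  0.00141754, -0.00014399, -0.00098894,
       -0.00204084]), 'joint_torque': array([-1.78412945e-03, -5.44616961e+01, -2.73678035e+01,  6.43284875e-02,
        2.25319894e-02, -1.05383190e-04]), 'ee_pos': array([227.9879995 , 581.3456964 , 229.90973404]), 'orientation': array([ 0.29206652,  1.55111637, -0.29445989]), 'ft_force': array([ 0.34801098, -0.59606817, -0.3790349 ]), 'moment': array([-0.00919035, -0.02256158, -0.00986281]), 'width': 87.78440075167262}
[1381.16808954  810.39815574  840.05253034] 507.2151168597616
[ 379.45436985   -2.7146233  1555.86246936] 506.0702663613919
```

View pics/top.png

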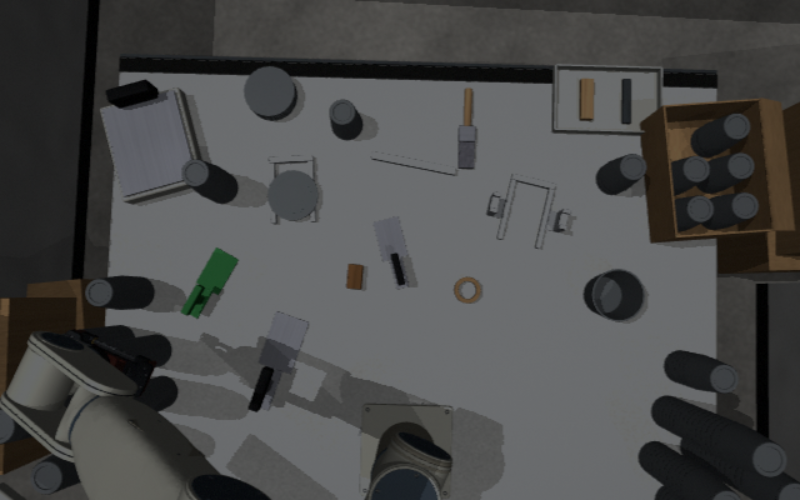

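View pics/scene.png

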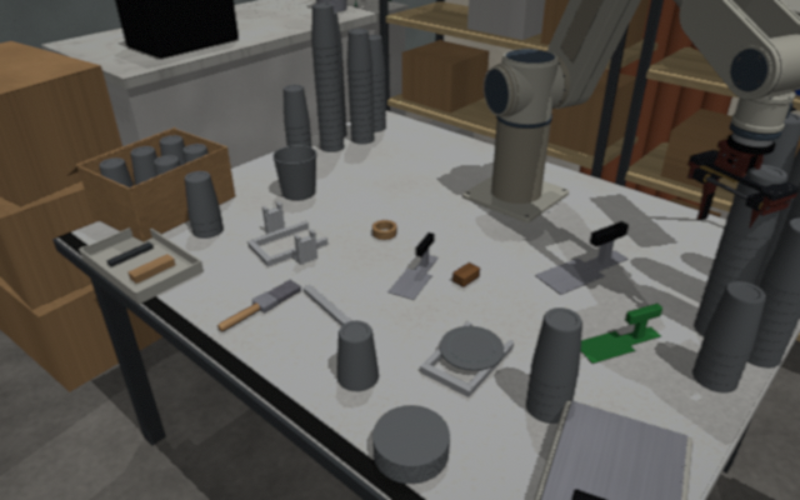

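The top view (1.25× scale) shows three lifters: black at (395,255), black at (278,360) and green at (212,283). The rack with the lid is at (293,193), the cradle at (527,212) and the bar at (413,162). The grey drum at (270,93) looks like the lid but isn't on the rack. Next I measure these and compare lifter sizes.

Run:
```python
from h import *
d=cam('top'); w=cloud(d); img=d['img']
hsv=cv2.cvtColor(img,cv2.COLOR_RGB2HSV)
Z=w[...,2]
def reg(x0,x1,y0,y1): # scaled px
    m=np.zeros(Z.shape,bool); m[int(y0/1.25):int(y1/1.25),int(x0/1.25):int(x1/1.25)]=1; return m
print('table z',np.nanmedian(Z[reg(420,560,300,400)]),np.nanstd(Z[reg(430,560,310,400)]))
def rep(n,m):
    p=w[m]; r=cv2.minAreaRect(p[:,:2].astype(np.float32)); print(n,m.sum(),'med',np.median(p,0).round(1),'rect',np.round(r[0],1),np.round(r[1],1),round(r[2],1))
rep('lid z',reg(262,325,150,225)&(Z>20.5)&(Z<40)); rep('rack',reg(255,330,145,230)&(Z>10)&(Z<40))
rep('bar',reg(365,462,145,180)&(Z>8)); rep('cradle',reg(480,585,165,255)&(Z>10)); rep('posts',reg(480,585,165,255)&(Z>50))
rep('gripA',reg(370,415,230,295)&(Z>40)); rep('gripB',reg(240,280,360,420)&(Z>40))
for n,g in(('A',reg(370,415,210,295)),('B',reg(240,312,305,415))):
    rep('blade'+n,g&(Z>1.5)&(Z<8))
# crops
c=lambda x0,x1,y0,y1,s: cv2.resize(img[int(y0/1.25):int(y1/1.25),int(x0/1.25):int(x1/1.25)],(s,s*(y1-y0)//(x1-x0)),interpolation=cv2.INTER_CUBIC)
A=np.hstack([c(330,450,190,310,380),c(230,350,300,420,380)]);save('lift',np.clip(A.astype(int)*2,0,255).astype(np.uint8))
```

```text
table z -0.589816979041367 3.4583398445809306
lid z 1015 med [609.4 296.8  23.8] rect [624.  298.9] [161.3 121.1] 5.3
rack 1647 med [616.9 299.   21.7] rect [624.7 289.3] [176.3 154.2] 11.6
bar 471 med [698.4 -10.2  15.1] rect [696.8   4.5] [ 71.6 238.2] 5.7
cradle 907 med [ 586.6 -300.2   19. ] rect [ 587.3 -274.9] [186.8 164.2] 77.9
posts 233 med [ 578.2 -342.8   61.9] rect [ 579.1 -273.2] [186.7  48.8] 77.7
gripA 156 med [433.   33.4  71.3] rect [433.4  33.9] [74.9 17.9] 15.8
gripB 358 med [149.1 337.8  93.9] rect [147.1 341. ] [ 25.1 101.6] 72.4
bladeA 787 med [492.9  53.    3.6] rect [477.3  49.6] [206.6 108.1] 1.7
bladeB 1894 med [223.7 317.    3.7] rect [206.9 326.4] [264.2 172.6] 2.2
```

View pics/lift.png

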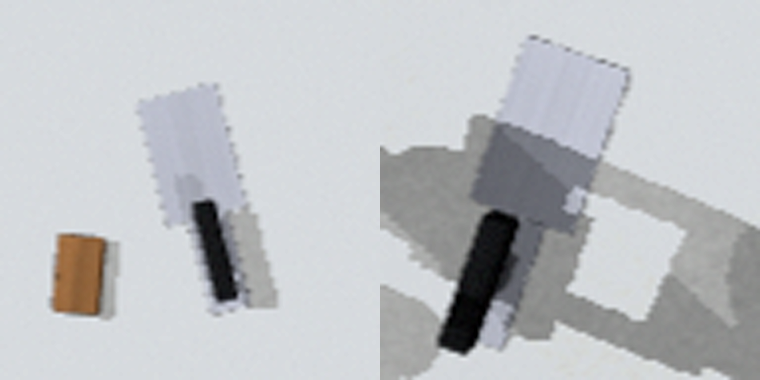

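The two crops are to the same scale. A (left, top pixel (395,255)) is clearly smaller than B, and its grip measures 75×18 at 71 high, which matches, so A is the lifter. I'll refine the poses and write a move planner.

```bash
cat >> h.py <<'E'
def T(): 
    o=ctrl.get_obs(); return np.array(o['ee_pos']),R.from_rotvec(o['orientation'])
def target(yaw): # deg; object's x axis dir; jaws along object's y; tool x down
    c,s=np.cos(np.radians(yaw)),np.sin(np.radians(yaw))
    x=np.array([0,0,-1.]);y=np.array([-s,c,0]);M=np.stack([x,y,np.cross(x,y)],1)
    return R.from_matrix(M)
def plan(p,yaw,flip=None,src=None,srcR=None):
    p0,r0=T() if src is None else (np.array(src,float),srcR)
    cand=[target(yaw),target(yaw+180)]
    if flip is None: rt=min(cand,key=lambda r:(r0.inv()*r).magnitude())
    else: rt=cand[flip]
    print('dpos tool cm',(r0.inv().apply(np.array(p)-p0)/10).round(3),'dr',(r0.inv()*rt).as_rotvec().round(4),'at',p0.round(1))
E
python3 - <<'E'
from h import *
from scipy import ndimage as nd
print('tool axes\n',T()[1].as_matrix().round(3))
for name in('top','scene'):
    ws=[cloud(cam(name)) for _ in range(4)]; w=np.nanmedian(ws,0); Z=w[...,2]
    print(name)
    def rep(n,cx,cy,r,z0,z1,k=1):
        m=(np.hypot(w[...,0]-cx,w[...,1]-cy)<r)&(Z>z0)&(Z<z1)
        l,q=nd.label(m,np.ones((3,3)));
        if q==0: return print(n,'none')
        s=nd.sum(m,l,range(1,q+1)); m=np.isin(l,[i+1 for i in range(q) if s[i]>max(8,.15*max(s))]); p=w[m]
        lo,hi=[np.percentile(p,[a],0)[0] for a in(2,98)]
        r=cv2.minAreaRect(p[:,:2].astype(np.float32)); print(n,m.sum(),'z',np.median(p[:,2]).round(1),'mean',p.mean(0).round(1),'rect',np.round(r[0],1),np.round(r[1],1),round(r[2],1)); return p
    rep('bar',697,-5,130,9,25); rep('posts',579,-273,115,45,85); rep('cradlerails',579,-273,115,12,26)
    rep('grip',433,34,60,50,85);rep('rack',622,297,115,10,30)
    p=rep('lid',610,297,75,20.5,30)
    if name=='top': np.save('w.npy',w)
E
```

```text
tool axes
 [[-0.     0.365  0.931]
 [-0.001  0.931 -0.365]
 [-1.    -0.001 -0.   ]]
top
bar 631 z 15.6 mean [706.5 -36.5  15.4] rect [703.1 -15.7] [ 99.4 235.4] 14.5
posts 245 z 60.3 mean [ 578.9 -275.3   63.4] rect [ 579.8 -273.4] [186.3  48. ] 77.7
cradlerails 559 z 17.1 mean [ 603.4 -278.6   17.1] rect [ 587.3 -275. ] [108.2 164.7] 77.8
grip 158 z 71.1 mean [433.   33.9  70.9] rect [433.3  33.9] [74.7 17.8] 15.8
rack 1648 z 22.1 mean [619.7 299.   21.5] rect [624.9 298.7] [164.3 120.2] 3.9
lid 1141 z 23.1 mean [609.2 297.6  23.2] rect [608.4 296.5] [119.7 120.9] 46.5
scene
bar 508 z 15.8 mean [711.2 -57.   15.4] rect [703.3 -39.8] [ 94.6 188. ] 19.9
posts 312 z 59.5 mean [ 586.8 -263.7   60. ] rect [ 583.  -273.2] [190.2  49.6] 77.6
cradlerails 415 z 17.1 mean [ 616.2 -273.6   17. ] rect [ 593.9 -258.2] [155.1 164.9] 77.7
grip 176 z 68.6 mean [443.2  38.5  65.6] rect [436.5  34. ] [78.7 18. ] 15.6
rack 2062 z 22.5 mean [630.8 302.9  21.2] rect [628.4 298.5] [165.2 123.7] 5.3
lid 1434 z 23.2 mean [613.6 298.8  23.2] rect [612.1 296.6] [122.  121.6] 34.4<stdin>:5: RuntimeWarning: All-NaN slice encountered
```

Run:
```python
from h import *
w=np.load('w.npy');Z=w[...,2]
m=(np.hypot(w[...,0]-624,w[...,1]-298.7)<112)&(np.hypot(w[...,0]-609.5,w[...,1]-297)>66)&(Z>10)&(Z<26)
p=w[m]; r=cv2.minAreaRect(p[:,:2].astype(np.float32)); print('rack',len(p),np.round(r[0],1),np.round(r[1],1),r[2])
for n,s in(('left',p[p[:,1]>330]),('right',p[p[:,1]<268])):
    for q,t in (('near',s[s[:,0]<580]),('far',s[s[:,0]>665])): print(n,q,len(t),t.mean(0).round(1) if len(t) else '')
m=(abs(w[...,0]-698)<45)&(abs(w[...,1]+5)<118)&(Z>9)&(Z<25)
import scipy.ndimage as nd
l,q=nd.label(m,np.ones((3,3)))
for i in range(1,q+1):
    p=w[l==i]
    if len(p)>60: r=cv2.minAreaRect(p[:,:2].astype(np.float32)); print('bar',len(p),p.mean(0).round(1),np.round(r[0],1),np.round(r[1],1),r[2])
g=np.array([433.3,33.9]); c,s=np.cos(np.radians(15.8)),np.sin(np.radians(15.8)); tgt=g+20*np.array([c,s]); print(tgt)
plan([*tgt,130],15.8)
```

```text
rack 339 [624.7 301.8] [164.3 108.9] 3.9350757598876953
left near 35 [551.8 343.7  17.2]
left far 77 [688.  348.   17.6]
right near 26 [556.2 246.9  17.3]
right far 69 [687.6 258.5  16.7]
bar 103 [ 715.5 -113.6   16. ] [ 715.6 -113.4] [17.4 53.4] 87.53038024902344
bar 418 [697.6   4.6  15. ] [698.    5.1] [210.   19.4] 80.1224136352539
[452.54435987  39.34560494]
dpos tool cm [ 10.068 -42.306  40.697] dr [-0.6496 -0.      0.    ] at [228.2 581.8 230.7]
```

Request:
{"name": "apply_moves", "arguments": {"increments": [{"gripper": 60,"delta_pos": [0,-2.1,2.0],"dr": [0,0,0]},{"gripper": 60,"delta_pos": [0,-2.1,2.0],"dr": [0,0,0]},{"gripper": 60,"delta_pos": [0,-2.1,2.0],"dr": [0,0,0]},{"gripper": 60,"delta_pos": [0,-2.1,2.0],"dr": [0,0,0]},{"gripper": 60,"delta_pos": [0,-2.1,2.0],"dr": [0,0,0]}]}}

```text
t: 0.97
ee_pos: [283.2, 446.4, 230.7]
orientation: [0.293, 1.551, -0.293]
ft_force: [1.3, -1.1, 0.5]
width: 57.8
```

Request:
{"name": "apply_moves", "arguments": {"increments": [{"gripper": 60,"delta_pos": [0,-2.1,2.0],"dr": [0,0,0]},{"gripper": 60,"delta_pos": [0,-2.1,2.0],"dr": [0,0,0]},{"gripper": 60,"delta_pos": [0,-2.1,2.0],"dr": [0,0,0]},{"gripper": 60,"delta_pos": [0,-2.1,2.0],"dr": [0,0,0]},{"gripper": 60,"delta_pos": [0,-2.1,2.0],"dr": [0,0,0]}]}}

```text
t: 1.38
ee_pos: [338.0, 312.1, 230.9]
orientation: [0.293, 1.55, -0.293]
ft_force: [0.4, -0.5, -0.7]
width: 52.5
```

Request:
{"name": "apply_moves", "arguments": {"increments": [{"gripper": 60,"delta_pos": [0,-2.1,2.0],"dr": [0,0,0]},{"gripper": 60,"delta_pos": [0,-2.1,2.0],"dr": [0,0,0]},{"gripper": 60,"delta_pos": [0,-2.1,2.0],"dr": [0,0,0]},{"gripper": 60,"delta_pos": [0,-2.1,2.0],"dr": [0,0,0]},{"gripper": 60,"delta_pos": [0,-2.1,2.0],"dr": [0,0,0]}]}}

```text
t: 1.8
ee_pos: [392.8, 177.7, 231.0]
orientation: [0.293, 1.55, -0.293]
ft_force: [-0.3, 0.5, 0.1]
width: 52.8
```

Request:
{"name": "apply_moves", "arguments": {"increments": [{"gripper": 60,"delta_pos": [0,-2.1,2.0],"dr": [0,0,0]},{"gripper": 60,"delta_pos": [0,-2.1,2.0],"dr": [0,0,0]},{"gripper": 60,"delta_pos": [0,-2.1,2.0],"dr": [0,0,0]},{"gripper": 60,"delta_pos": [0,-2.1,2.0],"dr": [0,0,0]},{"gripper": 60,"delta_pos": [0,-2.1,2.0],"dr": [0,0,0]}]}}

```text
t: 2.22
ee_pos: [447.7, 43.4, 231.0]
orientation: [0.293, 1.55, -0.293]
ft_force: [-0.4, 0.0, -0.5]
width: 52.6
```

Request:
{"name": "apply_moves", "arguments": {"increments": [{"gripper": 60,"delta_pos": [2,0,0],"dr": [-0.12,0,0]},{"gripper": 60,"delta_pos": [2,0,0],"dr": [-0.12,0,0]},{"gripper": 60,"delta_pos": [2,0,0],"dr": [-0.12,0,0]},{"gripper": 60,"delta_pos": [2,0,0],"dr": [-0.12,0,0]},{"gripper": 60,"delta_pos": [2,0,0],"dr": [-0.12,0,0]}]}}

```text
t: 2.63
ee_pos: [447.5, 44.6, 130.1]
orientation: [-0.182, 1.562, 0.182]
ft_force: [-0.4, -0.2, 0.1]
width: 52.5
```

Run:
```python
from h import *
plan([452.5,39.3,49],15.8)
d=cam('wrist');save('w1',np.clip(d['img'].astype(int)*2,0,255).astype(np.uint8))
# grip refine from wrist depth
w=cloud(d);Z=w[...,2];m=(Z>60)&(Z<80)&(np.hypot(w[...,0]-433,w[...,1]-34)<70);p=w[m];print(m.sum())
if m.sum(): print(p.mean(0).round(1),cv2.minAreaRect(p[:,:2].astype(np.float32)))
```

```text
dpos tool cm [ 8.106 -0.633  0.362] dr [-0.044   0.0009  0.0001] at [447.5  44.6 130.1]
2423
[432.4  32.1  72.3] ((434.7992248535156, 32.57256317138672), (75.41989135742188, 18.039257049560547), 16.05341911315918)
```

Request:
{"name": "apply_moves", "arguments": {"increments": [{"gripper": 60,"delta_pos": [0,-0.72,0.41],"dr": [-0.046,0,0]},{"gripper": 60,"delta_pos": [2.7,0,0],"dr": [0,0,0]},{"gripper": 60,"delta_pos": [2.7,0,0],"dr": [0,0,0]},{"gripper": 60,"delta_pos": [1.7,0,0],"dr": [0,0,0]},{"gripper": 60,"delta_pos": [1.0,0,0],"dr": [0,0,0]}]}}

```text
t: 3.1
ee_pos: [452.3, 38.6, 48.6]
orientation: [-0.212, 1.562, 0.212]
ft_force: [-0.3, 0.3, -0.0]
width: 52.9
```

Request:
{"name": "apply_moves", "arguments": {"increments": [{"gripper": 5,"delta_pos": [0,0,0],"dr": [0,0,0]},{"gripper": 5,"delta_pos": [0,0,0],"dr": [0,0,0]},{"gripper": 5,"delta_pos": [0,0,0],"dr": [0,0,0]},{"gripper": 5,"delta_pos": [0,0,0],"dr": [0,0,0]},{"gripper": 5,"delta_pos": [0,0,0],"dr": [0,0,0]}]}}

```text
t: 3.52
ee_pos: [453.6, 38.7, 50.7]
orientation: [-0.214, 1.558, 0.213]
ft_force: [0.3, -0.3, -0.1]
width: 22.9
```

Request:
{"name": "apply_moves", "arguments": {"increments": [{"gripper": 5,"delta_pos": [0,0,0],"dr": [0,0,0]},{"gripper": 5,"delta_pos": [-0.2,0,0],"dr": [0,0,0]},{"gripper": 5,"delta_pos": [-0.8,0,0],"dr": [0,0,0]},{"gripper": 5,"delta_pos": [-2,0,0],"dr": [0,0,0]},{"gripper": 5,"delta_pos": [-2,0,0],"dr": [0,0,0]}]}}

```text
t: 3.93
ee_pos: [452.0, 38.6, 100.2]
orientation: [-0.214, 1.562, 0.214]
ft_force: [0.3, -0.1, -0.9]
width: 17.9
```

```bash
cat >> h.py <<'E'
def lifterpose(n='wrist',z0=None):
    """blade plane & grip seen, in a frame at the TCP: x forward, y left, z up"""
    d=cam(n); w=cloud(d); p0,r=T(); M=r.as_matrix()
    f=M[:,2].copy(); f[2]=0; f/=np.linalg.norm(f); B=np.stack([f,np.cross([0,0,1],f),[0,0,1]],1)
    return (w-p0)@B, d
E
python3 - <<'E'
from h import *
p0,r=T(); print(p0,ctrl.get_obs()['width'])
for n in('wrist','top','scene'):
    q,d=lifterpose(n)
    m=(q[...,0]>12)&(q[...,0]<112)&(abs(q[...,1])<32)&(abs(q[...,2]+46)<15)
    s=q[m]; 
    if len(s)<50: print(n,len(s)); continue
    A=np.c_[s[:,0],s[:,1],np.ones(len(s))]; k=np.linalg.lstsq(A,s[:,2],rcond=None)[0]; res=s[:,2]-A@k
    ok=abs(res)<3; k=np.linalg.lstsq(A[ok],s[ok,2],rcond=None)[0]
    m2=(q[...,0]>0)&(q[...,0]<150)&(abs(q[...,1])<60)&(abs(q[...,2]+46)<12)
    rr=cv2.minAreaRect(q[m2][:,:2].astype(np.float32))
    print(n,ok.sum(),'slopes',k[:2].round(4),'z at TCP',k[2].round(1),'rect',rr)
    if n=='wrist': save('w2',np.clip(d['img'].astype(int)*2,0,255).astype(np.uint8))
E
```

```text
[451.97108045  38.64382913 100.18190105] 17.887010245018196
wrist 1332 slopes [-0.0021 -0.0033] z at TCP -49.8 rect ((54.66533279418945, 0.35653114318847656), (64.09408569335938, 109.21666717529297), 89.82217407226562)
top 141 slopes [ 0.0281 -0.01  ] z at TCP -48.3 rect ((90.80006408691406, 1.7848320007324219), (64.0959701538086, 35.7524299621582), 89.0916519165039)
scene 440 slopes [ 0.0068 -0.0019] z at TCP -46.5 rect ((59.753910064697266, -0.25843048095703125), (118.42382049560547, 66.48926544189453), 1.3563657999038696)
```

Run:
```python
from h import *
p0,r=T()
plan([413.4,284.4,100],3.9)
plan([413.4,284.4,56],3.9,0,[413.4,284.4,100],target(3.9))
```

```text
dpos tool cm [ 0.102 24.749  2.704] dr [0.2041 0.0034 0.0004] at [453.9  38.8 101.1]
dpos tool cm [4.4 0.  0. ] dr [0. 0. 0.] at [413.4 284.4 100. ]
```

Request:
{"name": "apply_moves", "arguments": {"increments": [{"gripper": 5,"delta_pos": [0,1,0.27],"dr": [0,0,0]},{"gripper": 5,"delta_pos": [0,2,0.27],"dr": [0,0,0]},{"gripper": 5,"delta_pos": [0,3,0.27],"dr": [0,0,0]},{"gripper": 5,"delta_pos": [0,3.2,0.27],"dr": [0,0,0]},{"gripper": 5,"delta_pos": [0,3.2,0.27],"dr": [0,0,0]}]}}

```text
t: 4.5
ee_pos: [431.2, 163.1, 98.6]
orientation: [-0.213, 1.562, 0.213]
ft_force: [0.9, 1.2, -1.0]
width: 18.1
```

Request:
{"name": "apply_moves", "arguments": {"increments": [{"gripper": 5,"delta_pos": [0,3.2,0.27],"dr": [0,0,0]},{"gripper": 5,"delta_pos": [0,3.2,0.27],"dr": [0,0,0]},{"gripper": 5,"delta_pos": [0,3.0,0.27],"dr": [0,0,0]},{"gripper": 5,"delta_pos": [0,2,0.27],"dr": [0,0,0]},{"gripper": 5,"delta_pos": [0,1,0.27],"dr": [0,0,0]}]}}

```text
t: 4.92
ee_pos: [410.7, 287.2, 98.6]
orientation: [-0.216, 1.562, 0.215]
ft_force: [0.9, 0.6, -0.5]
width: 17.9
```

Request:
{"name": "apply_moves", "arguments": {"increments": [{"gripper": 5,"delta_pos": [0.7,0,0],"dr": [0.068,0,0]},{"gripper": 5,"delta_pos": [1.4,0,0],"dr": [0.068,0,0]},{"gripper": 5,"delta_pos": [1.4,0,0],"dr": [0.068,0,0]},{"gripper": 5,"delta_pos": [0.5,0,0],"dr": [0,0,0]},{"gripper": 5,"delta_pos": [0,0,0],"dr": [0,0,0]}]}}

```text
t: 5.33
ee_pos: [410.9, 283.8, 58.0]
orientation: [-0.057, 1.573, 0.053]
ft_force: [-0.1, -0.1, -1.9]
width: 17.8
```

Run:
```python
from h import *
plan([542.1,293.1,56],3.9)
d=cam('wrist')
save('w3',np.clip(d['img'].astype(int)*2,0,255).astype(np.uint8))
w=cloud(d);Z=w[...,2]
# rack frame
f=np.array([.9977,.068]);l=np.array([-.068,.9977]);q=w[...,:2]-[617.7,301.3];X=q@f;Y=q@l
def st(n,m): print(n,m.sum(),*[np.percentile(a[m],[3,50,97]).round(1) for a in(X,Y,Z)] if m.sum()>5 else '')
st('blade',(X>-180)&(X<-96)&(abs(Y)<45)&(Z>4)&(Z<25))
st('blade tip',(X>-125)&(X<-85)&(abs(Y)<45)&(Z>4)&(Z<25))
for s in(1,-1):
    m=(X>-72)&(X<-45)&(Y*s>35)&(Y*s<65)&(Z>12)&(Z<19.5); st('rail',m)
st('lid',(X>-85)&(X<80)&(abs(Y)<70)&(Z>20.5)&(Z<30))
np.savez('w3.npz',w=w)
```

```text
dpos tool cm [1.5000e-01 8.0000e-03 1.3155e+01] dr [ 0.0019 -0.0035  0.002 ] at [410.9 283.8  58. ]
blade 1116 [-116.8 -107.   -97.4] [-22.6  -3.2  17. ] [10.2 11.2 12.3]
blade tip 1097 [-116.5 -106.8  -97.4] [-22.5  -2.4  16.9] [10.2 11.2 12.3]
rail 0
rail 0
lid 0
```

View pics/w3.png

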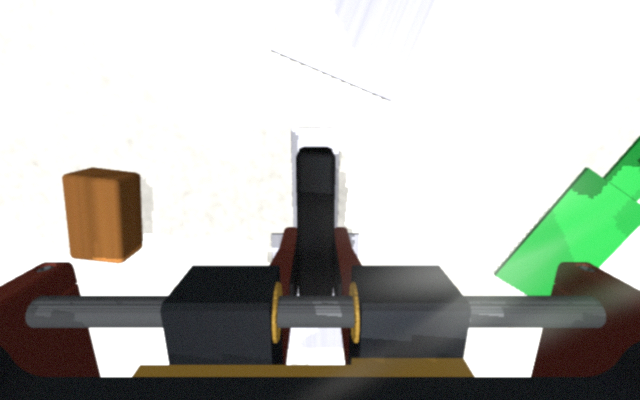

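The wrist camera faces backwards and doesn't see the rack. It does show the blade top at z 11. The top camera will check alignment.

Run:
```python
from h import *
d=cam('top');s=cam('scene')
f=np.array([.9977,.068]);l=np.array([-.068,.9977])
for n,d in(('top',d),('scene',s)):
    w=cloud(d);Z=w[...,2];q=w[...,:2]-[617.7,301.3];X=q@f;Y=q@l
    for x in(-140,-125,-110,-100):
        m=(abs(X-x)<5)&(abs(Y)<60)&(Z>5)&(Z<20)
        if m.sum()>5: print(n,x,m.sum(),'Y',np.percentile(Y[m],[2,98]).round(1),'z',np.median(Z[m]).round(1))
    m=(X>-130)&(X<-78)&(abs(Y)<25)&(Z>5)&(Z<20); print('tip',np.percentile(X[m],98))
a=d['img']
```

```text
top -140 53 Y [-43.6  11. ] z 10.9
top -125 64 Y [-37.1  22.8] z 10.7
top -110 64 Y [-33.  27.] z 12.1
top -100 52 Y [-30.7  46.7] z 10.1
tip -86.64952575700406
scene -140 62 Y [-32.2  29.5] z 11.5
scene -125 64 Y [-33.2  28.4] z 11.8
scene -110 59 Y [-32.2  28.3] z 11.8
scene -100 78 Y [-33.4  29.6] z 11.8
tip -93.7378833930006
```

Request:
{"name": "apply_moves", "arguments": {"increments": [{"gripper": 5,"delta_pos": [0.15,0,0.5],"dr": [0,0,0]},{"gripper": 5,"delta_pos": [0,-0.03,1.2],"dr": [0,0,0]},{"gripper": 5,"delta_pos": [0,-0.03,1.5],"dr": [0,0,0]},{"gripper": 5,"delta_pos": [0,0,1.5],"dr": [0,0,0]},{"gripper": 5,"delta_pos": [0,0,1.5],"dr": [0,0,0]}]}}

```text
t: 5.9
ee_pos: [476.2, 288.7, 58.9]
orientation: [-0.053, 1.569, 0.054]
ft_force: [0.3, 0.5, -1.7]
width: 18.1
```

Request:
{"name": "apply_moves", "arguments": {"increments": [{"gripper": 5,"delta_pos": [0,0,1.5],"dr": [0,0,0]},{"gripper": 5,"delta_pos": [0,0,1.5],"dr": [0,0,0]},{"gripper": 5,"delta_pos": [0,0,1.5],"dr": [0,0,0]},{"gripper": 5,"delta_pos": [0,0,1.2],"dr": [0,0,0]},{"gripper": 5,"delta_pos": [0,0,0.8],"dr": [0,0,0]}]}}

```text
t: 6.32
ee_pos: [541.7, 293.0, 58.8]
orientation: [-0.052, 1.568, 0.054]
ft_force: [0.0, 0.5, -1.4]
width: 17.8
```

Request:
{"name": "apply_moves", "arguments": {"increments": [{"gripper": 5,"delta_pos": [0,0,0.45],"dr": [0,0,0]},{"gripper": 5,"delta_pos": [0,0,0],"dr": [0,0,0]},{"gripper": 5,"delta_pos": [0,0,0],"dr": [0,0,0]},{"gripper": 5,"delta_pos": [0,0,0],"dr": [0,0,0]},{"gripper": 5,"delta_pos": [0,0,0],"dr": [0,0,0]}]}}

```text
t: 6.73
ee_pos: [542.6, 293.1, 58.1]
orientation: [-0.054, 1.571, 0.054]
ft_force: [-0.7, 0.0, -2.7]
width: 17.7
```

```bash
cat >> h.py <<'E'
def lidpose(n,zlo,zhi,c,r=85):
    d=cam(n);w=cloud(d);m=(np.hypot(w[...,0]-c[0],w[...,1]-c[1])<r)&(w[...,2]>zlo)&(w[...,2]<zhi)
    if m.sum()<80: print(n,'lid few',m.sum()); return d
    p=w[m];(x,y),rad=cv2.minEnclosingCircle(p[:,:2].astype(np.float32)); rr=cv2.minAreaRect(p[:,:2].astype(np.float32))
    A=np.c_[p[:,:2]-p[:,:2].mean(0),np.ones(len(p))];k=np.linalg.lstsq(A,p[:,2],rcond=None)[0]
    p0,r0=T();z=r0.as_matrix()[:,2];v=np.array(rr[0])-p0[:2]
    print(n,len(p),'circ',round(x,1),round(y,1),round(rad,1),'rect',np.round(rr[0],1),np.round(rr[1],1),'slopes',k[:2].round(4),'z',k[2].round(1),'rel TCP fwd/left',np.round([v@z[:2],v@[-z[1],z[0]]],1)); return d
E
python3 - <<'E'
from h import *
p0,r=T();print(p0,ctrl.get_obs()['ft_force'],r.as_matrix()[:,2].round(3))
a=lidpose('top',20.5,30,(610,297));b=lidpose('scene',20.5,30,(610,297))
i=b['img'][200:340,260:460];save('s4',np.clip(i.astype(int)*2,0,255).astype(np.uint8),3)
E
```

```text
[542.63976855 293.07030609  58.11299738] [-0.72655843  0.03116343 -2.71459758] [ 0.998  0.068 -0.001]
top 377 circ 623.1 291.6 73.0 rect [633.  271.3] [144.5  71.5] slopes [-0.0173  0.008 ] z 24.3 rel TCP fwd/left [ 88.6 -28. ]
scene 1381 circ 607.9 291.3 83.0 rect [601.4 295. ] [147.2 123.4] slopes [-0.0006  0.0006] z 23.4 rel TCP fwd/left [58.5 -2.2]
```

View pics/s4.png

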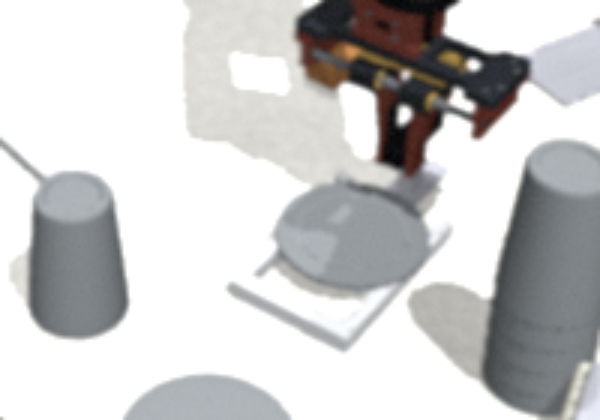

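The lid sits level with the blade beneath it. Lifting gently.

Request:
{"name": "apply_moves", "arguments": {"increments": [{"gripper": 3,"delta_pos": [-0.1,0,0],"dr": [0,0,0]},{"gripper": 3,"delta_pos": [-0.2,0,0],"dr": [0,0,0]},{"gripper": 3,"delta_pos": [-0.2,0,0],"dr": [0,0,0]},{"gripper": 3,"delta_pos": [-0.2,0,0],"dr": [0,0,0]},{"gripper": 3,"delta_pos": [-0.2,0,0],"dr": [0,0,0]}]}}

```text
t: 7.25
ee_pos: [543.2, 293.1, 67.3]
orientation: [-0.054, 1.57, 0.053]
ft_force: [-0.7, -0.2, -2.8]
width: 18.1
```

Request:
{"name": "apply_moves", "arguments": {"increments": [{"gripper": 3,"delta_pos": [-0.2,0,0],"dr": [0,0,0]},{"gripper": 3,"delta_pos": [-0.3,0,0],"dr": [0,0,0]},{"gripper": 3,"delta_pos": [-0.3,0,0],"dr": [0,0,0]},{"gripper": 3,"delta_pos": [-0.2,0,0],"dr": [0,0,0]},{"gripper": 3,"delta_pos": [0,0,0],"dr": [0,0,0]}]}}

```text
t: 7.67
ee_pos: [543.7, 293.3, 77.7]
orientation: [-0.053, 1.569, 0.054]
ft_force: [0.1, 0.2, -2.9]
width: 17.7
```

Run:
```python
from h import *
p0,r=T();o=ctrl.get_obs();print(p0,o['ft_force'],o['moment'],r.as_matrix()[:,2].round(3))
for n in('top','scene'):lidpose(n,25.5,45,(610,297),75)
```

```text
[543.66440475 293.30718721  77.7411933 ] [ 0.10705615  0.22801929 -2.94922488] [ 0.06502989  0.12950534 -0.02228278] [0.998 0.068 0.001]
top 515 circ 609.1 294.8 62.0 rect [620.3 271. ] [123.6  63.2] slopes [-0.015   0.0071] z 35.6 rel TCP fwd/left [ 75.  -27.4]
scene 1510 circ 605.3 294.2 69.9 rect [611.5 297.1] [125.3 123.2] slopes [ 0.0045 -0.0046] z 35.1 rel TCP fwd/left [68.2 -0.7]
```

Request:
{"name": "apply_moves", "arguments": {"increments": [{"gripper": 3,"delta_pos": [-0.3,0,0],"dr": [0,0,0]},{"gripper": 3,"delta_pos": [-0.6,0,0],"dr": [0,0,0]},{"gripper": 3,"delta_pos": [-0.9,0,0],"dr": [0,0,0]},{"gripper": 3,"delta_pos": [-1.2,0,0],"dr": [0,0,0]},{"gripper": 3,"delta_pos": [-1.5,0,0],"dr": [0,0,0]}]}}

```text
t: 8.18
ee_pos: [543.1, 293.0, 123.0]
orientation: [-0.054, 1.571, 0.053]
ft_force: [-0.3, 0.3, -4.0]
width: 18.0
```

Request:
{"name": "apply_moves", "arguments": {"increments": [{"gripper": 3,"delta_pos": [-1.5,0,0],"dr": [0,0,0]},{"gripper": 3,"delta_pos": [-1.3,0,0],"dr": [0,0,0]},{"gripper": 3,"delta_pos": [-1.1,0,0],"dr": [0,0,0]},{"gripper": 3,"delta_pos": [-0.8,0,0],"dr": [0,0,0]},{"gripper": 3,"delta_pos": [-0.4,0,0],"dr": [0,0,0]}]}}

```text
t: 8.6
ee_pos: [543.9, 293.4, 174.9]
orientation: [-0.053, 1.568, 0.054]
ft_force: [0.3, 0.3, -3.8]
width: 17.7
```

Run:
```python
from h import *
p0,r=T();o=ctrl.get_obs();print(p0,o['ft_force'],r.as_matrix()[:,2].round(3))
lidpose('scene',115,145,(612,297),75)
plan([513.6,-258.9,175],-12.3)
```

```text
[543.90731656 293.43733479 174.93124418] [ 0.26944946  0.28960359 -3.82378871] [0.998 0.068 0.002]
scene 1519 circ 606.0 298.9 68.8 rect [612.4 297.8] [126.7 122.9] slopes [ 0.0022 -0.007 ] z 132.7 rel TCP fwd/left [68.6 -0.3]
dpos tool cm [ -0.068 -54.9    -6.791] dr [ 0.2828  0.0018 -0.0011] at [544.  293.4 174.9]
```

Request:
{"name": "apply_moves", "arguments": {"increments": [{"gripper": 3,"delta_pos": [0,-0.2,0],"dr": [0,0,0]},{"gripper": 3,"delta_pos": [0,-0.4,0],"dr": [0,0,0]},{"gripper": 3,"delta_pos": [0,-0.6,0],"dr": [0,0,0]},{"gripper": 3,"delta_pos": [0,-0.8,0],"dr": [0,0,0]},{"gripper": 3,"delta_pos": [0,-1.0,0],"dr": [0,0,0]}]}}

```text
t: 9.07
ee_pos: [545.2, 262.4, 172.5]
orientation: [-0.054, 1.571, 0.053]
ft_force: [0.2, -0.7, -2.2]
width: 17.8
```

Request:
{"name": "apply_moves", "arguments": {"increments": [{"gripper": 3,"delta_pos": [0,-1.2,-0.1],"dr": [0,0,0]},{"gripper": 3,"delta_pos": [0,-1.4,-0.2],"dr": [0,0,0]},{"gripper": 3,"delta_pos": [0,-1.6,-0.24],"dr": [0,0,0]},{"gripper": 3,"delta_pos": [0,-1.8,-0.24],"dr": [0,0,0]},{"gripper": 3,"delta_pos": [0,-1.8,-0.24],"dr": [0,0,0]}]}}

```text
t: 9.48
ee_pos: [540.1, 182.7, 173.2]
orientation: [-0.054, 1.57, 0.053]
ft_force: [0.2, -0.4, -3.0]
width: 17.8
```

Request:
{"name": "apply_moves", "arguments": {"increments": [{"gripper": 3,"delta_pos": [0,-1.8,-0.24],"dr": [0,0,0]},{"gripper": 3,"delta_pos": [0,-1.8,-0.24],"dr": [0,0,0]},{"gripper": 3,"delta_pos": [0,-1.8,-0.24],"dr": [0,0,0]},{"gripper": 3,"delta_pos": [0,-1.8,-0.24],"dr": [0,0,0]},{"gripper": 3,"delta_pos": [0,-1.8,-0.24],"dr": [0,0,0]}]}}

```text
t: 9.9
ee_pos: [534.1, 91.9, 173.3]
orientation: [-0.053, 1.57, 0.053]
ft_force: [0.4, -0.2, -3.3]
width: 17.9
```

Request:
{"name": "apply_moves", "arguments": {"increments": [{"gripper": 3,"delta_pos": [0,-1.8,-0.24],"dr": [0,0,0]},{"gripper": 3,"delta_pos": [0,-1.8,-0.24],"dr": [0,0,0]},{"gripper": 3,"delta_pos": [0,-1.8,-0.24],"dr": [0,0,0]},{"gripper": 3,"delta_pos": [0,-1.8,-0.24],"dr": [0,0,0]},{"gripper": 3,"delta_pos": [0,-1.8,-0.24],"dr": [0,0,0]}]}}

```text
t: 10.32
ee_pos: [528.1, 1.5, 173.3]
orientation: [-0.053, 1.57, 0.053]
ft_force: [0.2, -0.0, -3.0]
width: 17.6
```

Request:
{"name": "apply_moves", "arguments": {"increments": [{"gripper": 3,"delta_pos": [0,-1.8,-0.24],"dr": [0,0,0]},{"gripper": 3,"delta_pos": [0,-1.8,-0.24],"dr": [0,0,0]},{"gripper": 3,"delta_pos": [0,-1.8,-0.24],"dr": [0,0,0]},{"gripper": 3,"delta_pos": [0,-1.8,-0.24],"dr": [0,0,0]},{"gripper": 3,"delta_pos": [0,-1.8,-0.24],"dr": [0,0,0]}]}}

```text
t: 10.73
ee_pos: [522.0, -89.1, 173.3]
orientation: [-0.053, 1.57, 0.053]
ft_force: [0.1, -0.0, -3.1]
width: 17.5
```

Request:
{"name": "apply_moves", "arguments": {"increments": [{"gripper": 3,"delta_pos": [0,-1.8,-0.24],"dr": [0,0,0]},{"gripper": 3,"delta_pos": [0,-1.8,-0.24],"dr": [0,0,0]},{"gripper": 3,"delta_pos": [0,-1.8,-0.24],"dr": [0,0,0]},{"gripper": 3,"delta_pos": [0,-1.8,-0.24],"dr": [0,0,0]},{"gripper": 3,"delta_pos": [0,-1.8,-0.24],"dr": [0,0,0]}]}}

```text
t: 11.15
ee_pos: [516.0, -179.6, 173.3]
orientation: [-0.053, 1.57, 0.053]
ft_force: [0.3, 1.3, -3.7]
width: 17.7
```

Request:
{"name": "apply_moves", "arguments": {"increments": [{"gripper": 3,"delta_pos": [0,-1.8,-0.24],"dr": [0,0,0]},{"gripper": 3,"delta_pos": [0,-1.6,-0.24],"dr": [0,0,0]},{"gripper": 3,"delta_pos": [0,-1.4,-0.24],"dr": [0,0,0]},{"gripper": 3,"delta_pos": [0,-1.2,-0.2],"dr": [0,0,0]},{"gripper": 3,"delta_pos": [0,-1.0,-0.1],"dr": [0,0,0]}]}}

```text
t: 11.57
ee_pos: [511.0, -249.7, 173.2]
orientation: [-0.053, 1.57, 0.053]
ft_force: [0.1, -0.3, -3.0]
width: 17.7
```

Request:
{"name": "apply_moves", "arguments": {"increments": [{"gripper": 3,"delta_pos": [0,-0.7,0],"dr": [0,0,0]},{"gripper": 3,"delta_pos": [0,-0.4,0],"dr": [0,0,0]},{"gripper": 3,"delta_pos": [0,0,0],"dr": [0.015,0,0]},{"gripper": 3,"delta_pos": [0,0,0],"dr": [0.03,0,0]},{"gripper": 3,"delta_pos": [0,0,0],"dr": [0.045,0,0]}]}}

```text
t: 11.98
ee_pos: [512.6, -258.6, 173.1]
orientation: [0.019, 1.571, -0.018]
ft_force: [-0.5, 0.0, -3.4]
width: 17.8
```

Request:
{"name": "apply_moves", "arguments": {"increments": [{"gripper": 3,"delta_pos": [0,0,0],"dr": [0.05,0,0]},{"gripper": 3,"delta_pos": [0,0,0],"dr": [0.05,0,0]},{"gripper": 3,"delta_pos": [0,0,0],"dr": [0.045,0,0]},{"gripper": 3,"delta_pos": [0,0,0],"dr": [0.03,0,0]},{"gripper": 3,"delta_pos": [0,0,0],"dr": [0.018,0,0]}]}}

```text
t: 12.4
ee_pos: [512.6, -258.4, 173.1]
orientation: [0.17, 1.564, -0.169]
ft_force: [0.0, 1.1, -2.8]
width: 17.6
```

Run:
```python
from h import *
p0,r=T();o=ctrl.get_obs();print(p0,o['ft_force'],r.as_matrix()[:,2].round(3),o['t'])
for n in('scene','top'):d=lidpose(n,115,145,(580,-273),80)
plan([513.6,-258.9,175],-12.3)
w=cloud(d);Z=w[...,2];m=(np.hypot(w[...,0]-580,w[...,1]+273)<105)&(Z>45)&(Z<85);p=w[m];print(m.sum(),cv2.minAreaRect(p[:,:2].astype(np.float32)))
```

```text
[ 512.64110803 -258.4001708   173.08528675] [ 0.00408996  1.13603382 -2.8128616 ] [ 0.977 -0.214 -0.   ] 12.4
scene 740 circ 570.8 -270.5 70.2 rect [ 577.5 -273.8] [127.  124.5] slopes [ 0.0023 -0.01  ] z 130.3 rel TCP fwd/left [66.7 -1. ]
top 412 circ 581.7 -256.7 59.7 rect [ 591.1 -238.2] [ 48.1 119.2] slopes [-0.0124 -0.0069] z 130.2 rel TCP fwd/left [72.3 36.6]
dpos tool cm [-0.186 -0.008  0.099] dr [ 0.0003 -0.0002 -0.0002] at [ 512.7 -258.6  173.1]
114 ((597.0886840820312, -191.15313720703125), (18.047727584838867, 48.06621170043945), 78.32305908203125)
```

Request:
{"name": "apply_moves", "arguments": {"increments": [{"gripper": 3,"delta_pos": [0.3,0,0.1],"dr": [0,0,0]},{"gripper": 3,"delta_pos": [0.6,0,0.2],"dr": [0,0,0]},{"gripper": 3,"delta_pos": [0.9,0,0.1],"dr": [0,0,0]},{"gripper": 3,"delta_pos": [1.2,0,0.05],"dr": [0,0,0]},{"gripper": 3,"delta_pos": [1.3,0,0],"dr": [0,0,0]}]}}

```text
t: 12.92
ee_pos: [517.0, -260.2, 128.9]
orientation: [0.168, 1.564, -0.168]
ft_force: [0.6, -0.3, -2.7]
width: 17.8
```

Request:
{"name": "apply_moves", "arguments": {"increments": [{"gripper": 3,"delta_pos": [1.2,0,0],"dr": [0,0,0]},{"gripper": 3,"delta_pos": [1.0,0,0],"dr": [0,0,0]},{"gripper": 3,"delta_pos": [0.8,0,0],"dr": [0,0,0]},{"gripper": 3,"delta_pos": [0.6,0,0],"dr": [0,0,0]},{"gripper": 3,"delta_pos": [0.4,0,0],"dr": [0,0,0]}]}}

```text
t: 13.33
ee_pos: [516.7, -260.0, 89.1]
orientation: [0.169, 1.565, -0.168]
ft_force: [-0.1, 1.3, -2.4]
width: 18.1
```

Request:
{"name": "apply_moves", "arguments": {"increments": [{"gripper": 3,"delta_pos": [0.4,0,0],"dr": [0,0,0]},{"gripper": 3,"delta_pos": [0.3,0,0],"dr": [0,0,0]},{"gripper": 3,"delta_pos": [0.2,0,0],"dr": [0,0,0]},{"gripper": 3,"delta_pos": [0.1,0,0],"dr": [0,0,0]},{"gripper": 3,"delta_pos": [0,0,0],"dr": [0,0,0]}]}}

```text
t: 13.75
ee_pos: [517.0, -260.2, 80.3]
orientation: [0.169, 1.564, -0.169]
ft_force: [-0.5, 0.5, -3.1]
width: 18.0
```

```bash
cat >> h.py <<'E'
def cradle(n,zl,C=(580,-273.4),yaw=-12.3):
    """points in cradle frame; lid & posts & rails extents"""
    d=cam(n);w=cloud(d);Z=w[...,2];c,s=np.cos(np.radians(yaw)),np.sin(np.radians(yaw))
    q=w[...,:2]-C;X=q@[c,s];Y=q@[-s,c]
    def st(k,m):
        if m.sum()>6: print(n,k,m.sum(),'X',np.percentile(X[m],[0,2,98,100]).round(1),'Y',np.percentile(Y[m],[0,2,98,100]).round(1),'z',np.median(Z[m]).round(1))
    m=(np.hypot(X,Y)<72)&(abs(Z-zl)<5);st('lid',m)
    if m.sum()>50:
        A=np.c_[X[m],Y[m],np.ones(m.sum())];print('   slopes',np.linalg.lstsq(A,Z[m],rcond=None)[0].round(4),'circ',cv2.minEnclosingCircle(np.c_[X[m],Y[m]].astype(np.float32)))
    st('postL',(abs(X)<40)&(abs(Y-84)<20)&(Z>55)&(Z<85));st('postR',(abs(X)<40)&(abs(Y+84)<20)&(Z>55)&(Z<85))
    st('cross',(X>72)&(X<105)&(abs(Y)<60)&(Z>14)&(Z<23))
    return d
E
python3 - <<'E'
from h import *
p0,r=T();o=ctrl.get_obs();print(p0,o['ft_force'],o['t'])
a=cradle('top',p0[2]-43);b=cradle('scene',p0[2]-43)
save('s5',np.clip(b['img'][130:290,170:370].astype(int)*2,0,255).astype(np.uint8),3)
E
```

```text
[ 517.01853021 -260.22238799   80.26171558] [-0.48433902  0.4681135  -3.12201951] 13.75
top lid 294 X [-52.2 -43.9  58.2  61.6] Y [-1.6  5.6 57.8 60.7] z 37.4
   slopes [-5.70000e-03  3.60000e-03  3.73163e+01] circ ((4.689601898193359, 16.838520050048828), 58.739200592041016)
top postL 94 X [-25.  -24.2  22.7  23. ] Y [75.1 75.4 93.  93.3] z 63.3
top cross 145 X [72.3 73.8 88.4 89. ] Y [-53.5 -50.5  52.   53.5] z 17.4
scene lid 628 X [-70.9 -60.6  60.7  64.3] Y [-63.  -55.8  49.8  57.9] z 37.9
   slopes [ 4.40000e-03 -5.60000e-03  3.76829e+01] circ ((-2.460268259048462, -0.0790393278002739), 68.46526336669922)
scene postL 114 X [-21.6 -21.   27.5  28.4] Y [72.6 74.3 95.9 96.6] z 62.4
scene postR 92 X [-22.1 -21.1  28.6  28.9] Y [-96.9 -95.7 -71.1 -66.6] z 63.0
scene cross 121 X [72.4 74.  92.9 93.8] Y [-53.1 -50.7  57.   58.8] z 17.8
```

View pics/s5.png

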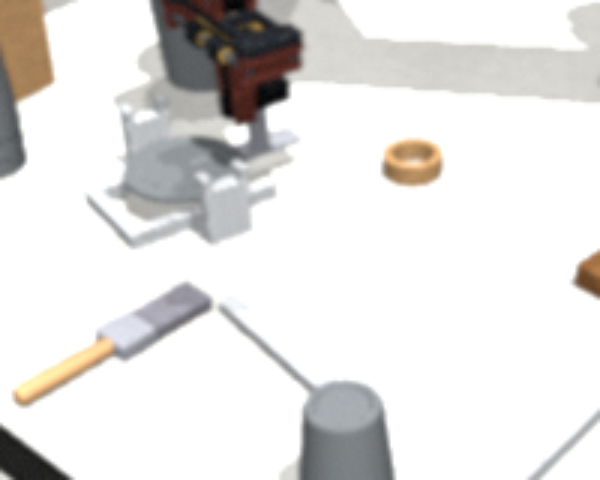

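The top view puts the lid edges at X≤61.6 and Y≤60.7 (radius 62), so it's centred within about 1 mm. Lowering.

Request:
{"name": "apply_moves", "arguments": {"increments": [{"gripper": 3,"delta_pos": [0.2,0,0],"dr": [0,0,0]},{"gripper": 3,"delta_pos": [0.3,0,0],"dr": [0,0,0]},{"gripper": 3,"delta_pos": [0.3,0,0],"dr": [0,0,0]},{"gripper": 3,"delta_pos": [0.2,0,0],"dr": [0,0,0]},{"gripper": 3,"delta_pos": [0.1,0,0],"dr": [0,0,0]}]}}

```text
t: 14.27
ee_pos: [516.7, -260.1, 68.7]
orientation: [0.169, 1.565, -0.168]
ft_force: [-0.5, 0.9, -2.6]
width: 17.9
```

Request:
{"name": "apply_moves", "arguments": {"increments": [{"gripper": 3,"delta_pos": [0.1,0,0],"dr": [0,0,0]},{"gripper": 3,"delta_pos": [0.1,0,0],"dr": [0,0,0]},{"gripper": 3,"delta_pos": [0.1,0,0],"dr": [0,0,0]},{"gripper": 3,"delta_pos": [0.1,0,0],"dr": [0,0,0]},{"gripper": 3,"delta_pos": [0.1,0,0],"dr": [0,0,0]}]}}

```text
t: 14.68
ee_pos: [517.2, -260.3, 64.3]
orientation: [0.168, 1.564, -0.169]
ft_force: [0.4, -0.4, -1.1]
width: 17.8
```

Request:
{"name": "apply_moves", "arguments": {"increments": [{"gripper": 3,"delta_pos": [0.2,0,0],"dr": [0,0,0]},{"gripper": 3,"delta_pos": [0.2,0,0],"dr": [0,0,0]},{"gripper": 3,"delta_pos": [0.2,0,0],"dr": [0,0,0]},{"gripper": 3,"delta_pos": [0.1,0,0],"dr": [0,0,0]},{"gripper": 3,"delta_pos": [0,0,0],"dr": [0,0,0]}]}}

```text
t: 15.1
ee_pos: [516.8, -260.1, 56.9]
orientation: [0.169, 1.565, -0.169]
ft_force: [0.2, -0.7, -0.6]
width: 18.0
```

Run:
```python
from h import *
p0,r=T();o=ctrl.get_obs();print(p0,o['ft_force'],o['t'])
a=cradle('top',23);b=cradle('scene',23)
for n in('wrist','scene'):
    q,d=lifterpose(n); m=(q[...,0]>12)&(q[...,0]<60)&(abs(q[...,1])<30)&(q[...,2]>-56)&(q[...,2]<-42); 
    # tang/blade behind lid
    m2=(q[...,0]<5)&(q[...,0]>-60)&(abs(q[...,1])<15)&(q[...,2]>-56)&(q[...,2]<-40); print(n,m2.sum(),np.median(q[m2],0),m.sum())
```

```text
[ 516.79618927 -260.09825639   56.86673097] [ 0.24945031 -0.72558392 -0.56479647] 15.1
top lid 289 X [-51.4 -43.5  56.7  60.6] Y [-50.8   1.9  58.   60.6] z 22.5
   slopes [-9.5000e-03 -1.3500e-02  2.2984e+01] circ ((5.690549850463867, -1.5116255283355713), 66.65299224853516)
top postL 98 X [-24.  -23.9  22.7  24.4] Y [75.2 75.4 93.  93.3] z 63.9
top cross 134 X [72.5 74.  88.6 89.2] Y [-53.6 -51.6  52.1  54.1] z 17.5
scene lid 561 X [-71.7 -50.4  60.4  64.2] Y [-71.4 -56.9  53.2  61.3] z 23.1
   slopes [-4.50000e-03  3.10000e-03  2.30816e+01] circ ((-0.06977259367704391, 0.059870645403862), 71.67857360839844)
scene postL 114 X [-22.4 -19.8  27.7  29.3] Y [71.6 74.6 94.  95.8] z 62.2
scene postR 100 X [-21.1 -20.1  28.3  29.5] Y [-94.1 -92.8 -72.7 -70.6] z 62.1
scene cross 113 X [72.2 72.9 92.6 94. ] Y [-54.2 -50.7  55.6  57.4] z 17.6
wrist 965 [-53.12439893  -4.27160281 -46.56868918] 52
scene 87 [-32.05561795   4.45294276 -47.94003578] 0
```

Request:
{"name": "apply_moves", "arguments": {"increments": [{"gripper": 3,"delta_pos": [0,0,-0.3],"dr": [0,0,0]},{"gripper": 3,"delta_pos": [0,0,-0.7],"dr": [0,0,0]},{"gripper": 3,"delta_pos": [0,0,-1.2],"dr": [0,0,0]},{"gripper": 3,"delta_pos": [0,0,-1.5],"dr": [0,0,0]},{"gripper": 3,"delta_pos": [0,0,-1.5],"dr": [0,0,0]}]}}

```text
t: 15.72
ee_pos: [465.0, -248.7, 57.2]
orientation: [0.169, 1.564, -0.168]
ft_force: [0.6, 0.0, -1.4]
width: 18.0
```

Request:
{"name": "apply_moves", "arguments": {"increments": [{"gripper": 3,"delta_pos": [0,0,-1.7],"dr": [0,0,0]},{"gripper": 3,"delta_pos": [0,0,-1.7],"dr": [0,0,0]},{"gripper": 3,"delta_pos": [0,0,-1.7],"dr": [0,0,0]},{"gripper": 3,"delta_pos": [0,0,-1.7],"dr": [0,0,0]},{"gripper": 3,"delta_pos": [0,0,-1.5],"dr": [0,0,0]}]}}

```text
t: 16.13
ee_pos: [383.3, -230.8, 57.3]
orientation: [0.169, 1.565, -0.169]
ft_force: [-0.8, -0.4, -1.2]
width: 17.8
```

Request:
{"name": "apply_moves", "arguments": {"increments": [{"gripper": 3,"delta_pos": [0,0,-1.0],"dr": [0,0,0]},{"gripper": 3,"delta_pos": [0,0,-0.5],"dr": [0,0,0]},{"gripper": 3,"delta_pos": [-0.5,0,0],"dr": [0,0,0]},{"gripper": 3,"delta_pos": [-1.0,-0.5,0],"dr": [0,0,0]},{"gripper": 3,"delta_pos": [-0.5,-1.2,0],"dr": [0,0,0]}]}}

```text
t: 16.55
ee_pos: [367.7, -244.8, 78.1]
orientation: [0.167, 1.563, -0.168]
ft_force: [0.2, -0.7, -1.3]
width: 18.0
```

Request:
{"name": "apply_moves", "arguments": {"increments": [{"gripper": 3,"delta_pos": [0,-1.8,0],"dr": [0,0,0]},{"gripper": 3,"delta_pos": [0,-1.8,0],"dr": [0,0,0]},{"gripper": 3,"delta_pos": [0,-1.5,0],"dr": [0,0,0]},{"gripper": 3,"delta_pos": [0,-0.9,0],"dr": [0,0,0]},{"gripper": 3,"delta_pos": [0,-0.3,0],"dr": [0,0,0]}]}}

```text
t: 16.97
ee_pos: [354.1, -308.1, 77.6]
orientation: [0.169, 1.563, -0.17]
ft_force: [0.1, -0.3, -1.4]
width: 17.7
```

Run:
```python
from h import *
p0,r=T();o=ctrl.get_obs();print(p0,o['ft_force'],o['t'],r.as_matrix()[:,2].round(3))
a=cradle('top',23);b=cradle('scene',23)
q,d=lifterpose('scene');s=q[(q[...,0]>12)&(q[...,0]<108)&(abs(q[...,1])<30)&(abs(q[...,2]+47)<7)];A=np.c_[s[:,:2],np.ones(len(s))];print('blade',len(s),np.linalg.lstsq(A,s[:,2],rcond=None)[0].round(4))
```

```text
[ 354.05477768 -308.05702427   77.6165257 ] [ 0.06961327 -0.33431336 -1.41236826] 16.9667 [ 0.977 -0.214  0.002]
top lid 1127 X [-61.6 -55.8  55.2  61.5] Y [-62.4 -54.7  54.4  61. ] z 22.5
   slopes [-1.30000e-03 -7.00000e-04  2.26583e+01] circ ((0.08636040985584259, 0.212161123752594), 71.46051025390625)
top postL 103 X [-24.3 -23.9  22.6  23.7] Y [75.  75.4 92.7 92.8] z 62.1
top postR 108 X [-24.1 -23.5  22.9  23.4] Y [-93.  -92.7 -74.8 -74.1] z 62.9
top cross 148 X [72.2 72.8 88.5 89.1] Y [-53.1 -51.   52.5  54.4] z 17.3
scene lid 546 X [-59.2 -49.2  60.6  65.3] Y [-62.7 -56.5  51.1  57.6] z 22.9
   slopes [-2.30000e-03 -1.00000e-03  2.29099e+01] circ ((0.007759478874504566, -0.9529788494110107), 70.9729232788086)
scene postL 116 X [-22.  -20.2  27.   27.3] Y [74.2 74.8 94.7 96.1] z 62.7
scene postR 92 X [-21.6 -21.2  28.1  30. ] Y [-97.2 -92.4 -72.3 -71.4] z 63.6
scene cross 115 X [72.6 74.2 93.1 93.3] Y [-53.3 -51.2  52.5  54.3] z 17.5
blade 260 [ 7.00000e-04 -6.40000e-03 -4.76271e+01]
```

Request:
{"name": "apply_moves", "arguments": {"increments": [{"gripper": 3,"delta_pos": [0.4,0,0],"dr": [0,0,0]},{"gripper": 3,"delta_pos": [0.8,0,0],"dr": [0,0,0]},{"gripper": 3,"delta_pos": [0.7,0,0],"dr": [0,0,0]},{"gripper": 3,"delta_pos": [0.4,0,0],"dr": [0,0,0]},{"gripper": 3,"delta_pos": [0.2,0,0],"dr": [0,0,0]}]}}

```text
t: 17.53
ee_pos: [352.9, -305.6, 51.0]
orientation: [0.169, 1.566, -0.167]
ft_force: [0.2, 0.0, -1.6]
width: 17.4
```

Request:
{"name": "apply_moves", "arguments": {"increments": [{"gripper": 3,"delta_pos": [0.1,0,0],"dr": [0,0,0]},{"gripper": 3,"delta_pos": [0.1,0,0],"dr": [0,0,0]},{"gripper": 3,"delta_pos": [0.05,0,0],"dr": [0,0,0]},{"gripper": 3,"delta_pos": [0,0,0],"dr": [0,0,0]},{"gripper": 3,"delta_pos": [0,0,0],"dr": [0,0,0]}]}}

```text
t: 17.95
ee_pos: [353.1, -306.2, 50.2]
orientation: [0.169, 1.565, -0.168]
ft_force: [-2.9, 0.8, 5.9]
width: 18.1
```

Request:
{"name": "apply_moves", "arguments": {"increments": [{"gripper": 55,"delta_pos": [0,0,0],"dr": [0,0,0]},{"gripper": 55,"delta_pos": [0,0,0],"dr": [0,0,0]},{"gripper": 55,"delta_pos": [0,0,0],"dr": [0,0,0]},{"gripper": 55,"delta_pos": [0,0,0],"dr": [0,0,0]},{"gripper": 55,"delta_pos": [0,0,0],"dr": [0,0,0]}]}}

```text
t: 18.37
ee_pos: [353.4, -306.4, 49.7]
orientation: [0.169, 1.564, -0.169]
ft_force: [0.5, -0.1, -0.5]
width: 46.3
```

Request:
{"name": "apply_moves", "arguments": {"increments": [{"gripper": 55,"delta_pos": [-0.5,0,0],"dr": [0,0,0]},{"gripper": 55,"delta_pos": [-2,0,0],"dr": [0,0,0]},{"gripper": 55,"delta_pos": [-3.5,0,0],"dr": [0,0,0]},{"gripper": 55,"delta_pos": [-4,0,0],"dr": [0,0,0]},{"gripper": 55,"delta_pos": [-4,0,0],"dr": [0,0,0]}]}}

```text
t: 18.78
ee_pos: [352.7, -305.8, 191.1]
orientation: [0.17, 1.566, -0.168]
ft_force: [1.0, -0.2, -0.5]
width: 48.4
```

Run:
```python
from h import *
# bar: grip at centre, jaws along bar x (18 wide): jaw dir = bar x => "object x" for target() rotated +-90
by=-9.9
p0,r=T();print(p0)
for y in(by+90,by-90):
    plan([698,5,230],y,0)
j=ctrl.get_obs()['qpos'];print(j.round(2))
d=cam('top');w=cloud(d);Z=w[...,2]
import scipy.ndimage as nd
m=(abs(w[...,0]-698)<45)&(abs(w[...,1]-5)<118)&(Z>9)&(Z<25);l,q=nd.label(m,np.ones((3,3)))
for i in range(1,q+1):
    p=w[l==i]
    if len(p)>150: print('bar',len(p),p.mean(0).round(1),cv2.minAreaRect(p[:,:2].astype(np.float32)))
# lifter
m=(abs(w[...,0]-333)<40)&(abs(w[...,1]+302)<45)&(Z>60)&(Z<80);print('grip',m.sum(),w[m].mean(0).round(1),cv2.minAreaRect(w[m][:,:2].astype(np.float32)))
```

```text
[ 352.70502236 -305.77333406  191.09241001]
dpos tool cm [-3.898 37.727 27.105] dr [-1.6128e+00 -5.0000e-04 -1.9000e-03] at [ 352.7 -305.8  191.1]
dpos tool cm [-3.898 37.727 27.105] dr [ 1.5288e+00 -1.9000e-03  5.0000e-04] at [ 352.7 -305.8  191.1]
[-0.74  0.25  2.    0.    0.89 -2.1 ]
bar 402 [697.5   4.7  15.3] ((697.8312377929688, 4.822639465332031), (209.55189514160156, 19.51392364501953), 80.41157531738281)
grip 11 [ 314.7 -288.5   67. ] ((312.57598876953125, -287.9260559082031), (4.464694499969482, 16.519615173339844), 70.43173217773438)
```

Request:
{"name": "apply_moves", "arguments": {"increments": [{"gripper": 55,"delta_pos": [0,1.5,1.08],"dr": [0,0,0]},{"gripper": 55,"delta_pos": [0,2.6,1.87],"dr": [0,0,0]},{"gripper": 55,"delta_pos": [0,2.6,1.87],"dr": [0,0,0]},{"gripper": 55,"delta_pos": [0,2.6,1.87],"dr": [0,0,0]},{"gripper": 55,"delta_pos": [0,2.6,1.87],"dr": [0,0,0]}]}}

```text
t: 19.25
ee_pos: [463.2, -207.3, 190.0]
orientation: [0.169, 1.564, -0.169]
ft_force: [-0.1, -1.4, -0.1]
width: 48.3
```

Request:
{"name": "apply_moves", "arguments": {"increments": [{"gripper": 55,"delta_pos": [0,2.6,1.87],"dr": [0,0,0]},{"gripper": 55,"delta_pos": [0,2.6,1.87],"dr": [0,0,0]},{"gripper": 55,"delta_pos": [0,2.6,1.87],"dr": [0,0,0]},{"gripper": 55,"delta_pos": [0,2.6,1.87],"dr": [0,0,0]},{"gripper": 55,"delta_pos": [0,2.6,1.87],"dr": [0,0,0]}]}}

```text
t: 19.67
ee_pos: [582.3, -99.9, 189.7]
orientation: [0.168, 1.564, -0.169]
ft_force: [1.1, 0.9, -0.2]
width: 48.1
```

Request:
{"name": "apply_moves", "arguments": {"increments": [{"gripper": 55,"delta_pos": [0,2.6,1.87],"dr": [0,0,0]},{"gripper": 55,"delta_pos": [0,2.6,1.87],"dr": [0,0,0]},{"gripper": 55,"delta_pos": [0,2.6,1.87],"dr": [0,0,0]},{"gripper": 55,"delta_pos": [0,2.6,1.87],"dr": [0,0,0]},{"gripper": 55,"delta_pos": [0,2.4,1.7],"dr": [0,0,0]}]}}

```text
t: 20.08
ee_pos: [699.5, 5.7, 189.6]
orientation: [0.168, 1.564, -0.168]
ft_force: [0.0, -0.4, -0.2]
width: 48.5
```

Request:
{"name": "apply_moves", "arguments": {"increments": [{"gripper": 55,"delta_pos": [0,0,0],"dr": [0.102,0,0]},{"gripper": 55,"delta_pos": [0,0,0],"dr": [0.102,0,0]},{"gripper": 55,"delta_pos": [0,0,0],"dr": [0.102,0,0]},{"gripper": 55,"delta_pos": [0,0,0],"dr": [0.102,0,0]},{"gripper": 55,"delta_pos": [0,0,0],"dr": [0.102,0,0]}]}}

```text
t: 20.5
ee_pos: [698.2, 4.4, 189.4]
orientation: [0.571, 1.495, -0.571]
ft_force: [0.1, -0.8, 0.4]
width: 48.1
```

Request:
{"name": "apply_moves", "arguments": {"increments": [{"gripper": 55,"delta_pos": [0.9,0,0],"dr": [0.102,0,0]},{"gripper": 55,"delta_pos": [0.9,0,0],"dr": [0.102,0,0]},{"gripper": 55,"delta_pos": [0.9,0,0],"dr": [0.102,0,0]},{"gripper": 55,"delta_pos": [0.9,0,0],"dr": [0.102,0,0]},{"gripper": 55,"delta_pos": [0.9,0,0],"dr": [0.102,0,0]}]}}

```text
t: 20.92
ee_pos: [698.2, 4.2, 144.2]
orientation: [0.962, 1.348, -0.962]
ft_force: [0.5, 0.6, 0.4]
width: 48.1
```

Request:
{"name": "apply_moves", "arguments": {"increments": [{"gripper": 55,"delta_pos": [0.9,0,0],"dr": [0.102,0,0]},{"gripper": 55,"delta_pos": [0.9,0,0],"dr": [0.102,0,0]},{"gripper": 55,"delta_pos": [0.9,0,0],"dr": [0.102,0,0]},{"gripper": 55,"delta_pos": [0.9,0,0],"dr": [0.102,0,0]},{"gripper": 55,"delta_pos": [0.9,0,0],"dr": [0.102,0,0]}]}}

```text
t: 21.33
ee_pos: [698.2, 4.2, 99.1]
orientation: [1.34, 1.119, -1.34]
ft_force: [0.5, -0.3, 0.4]
width: 48.5
```

Run:
```python
from h import *
plan([698,5,11.5],-9.7-90,0); print(ctrl.get_obs()['qpos'].round(2),ctrl.get_obs()['t'])
d=cam('wrist');w=cloud(d);Z=w[...,2];m=(abs(w[...,0]-698)<45)&(abs(w[...,1]-5)<113)&(Z>9)&(Z<25);p=w[m]
print(m.sum(),p.mean(0).round(1),cv2.minAreaRect(p[:,:2].astype(np.float32)))
t=cam('top');w=cloud(t);Z=w[...,2]
m=(abs(w[...,0]-360)<130)&(abs(w[...,1]+315)<80)&(Z>55)&(Z<80);print('grip',m.sum(),w[m].mean(0).round(1),cv2.minAreaRect(w[m][:,:2].astype(np.float32)))
```

```text
dpos tool cm [ 8.763 -0.034 -0.072] dr [-0.0098  0.      0.0002] at [698.2   4.2  99.1]
[-0.01  0.68  1.53  0.    0.94  0.17] 21.3333
4892 [703.4  23.3  16.8] ((701.5048828125, 13.303535461425781), (188.58360290527344, 17.463830947875977), 80.35167694091797)
grip 181 [ 332.7 -298.4   69.7] ((332.4640197753906, -298.7961120605469), (19.316282272338867, 75.05211639404297), 79.05753326416016)
```

Request:
{"name": "apply_moves", "arguments": {"increments": [{"gripper": 55,"delta_pos": [1.5,0.05,-0.07],"dr": [-0.01,0,0]},{"gripper": 55,"delta_pos": [2.5,0,0],"dr": [0,0,0]},{"gripper": 55,"delta_pos": [2.5,0,0],"dr": [0,0,0]},{"gripper": 55,"delta_pos": [1.5,0,0],"dr": [0,0,0]},{"gripper": 55,"delta_pos": [0.75,0,0],"dr": [0,0,0]}]}}

```text
t: 21.85
ee_pos: [697.4, 4.8, 9.4]
orientation: [1.326, 1.131, -1.33]
ft_force: [0.3, -0.5, 0.8]
width: 48.3
```

Request:
{"name": "apply_moves", "arguments": {"increments": [{"gripper": 3,"delta_pos": [0,0,0],"dr": [0,0,0]},{"gripper": 3,"delta_pos": [0,0,0],"dr": [0,0,0]},{"gripper": 3,"delta_pos": [0,0,0],"dr": [0,0,0]},{"gripper": 3,"delta_pos": [0,0,0],"dr": [0,0,0]},{"gripper": 3,"delta_pos": [0,0,0],"dr": [0,0,0]}]}}

```text
t: 22.27
ee_pos: [699.8, 4.8, 13.5]
orientation: [1.33, 1.126, -1.327]
ft_force: [-2.7, 0.8, 1.8]
width: 18.3
```

Request:
{"name": "apply_moves", "arguments": {"increments": [{"gripper": 3,"delta_pos": [0,0,0],"dr": [0,0,0]},{"gripper": 3,"delta_pos": [-0.2,0,0],"dr": [0,0,0]},{"gripper": 3,"delta_pos": [-0.8,0,0],"dr": [0,0,0]},{"gripper": 3,"delta_pos": [-1.5,0,0],"dr": [0,0,0]},{"gripper": 3,"delta_pos": [-2.5,0,0],"dr": [0,0,0]}]}}

```text
t: 22.68
ee_pos: [697.0, 4.9, 61.1]
orientation: [1.326, 1.13, -1.333]
ft_force: [0.2, -0.0, -3.2]
width: 17.4
```

Request:
{"name": "apply_moves", "arguments": {"increments": [{"gripper": 3,"delta_pos": [-3,0,0],"dr": [0,0,0]},{"gripper": 3,"delta_pos": [-3,0,0],"dr": [0,0,0]},{"gripper": 3,"delta_pos": [-2.5,0,0],"dr": [0,0,0]},{"gripper": 3,"delta_pos": [-1.5,0,0],"dr": [0,0,0]},{"gripper": 3,"delta_pos": [-0.5,0,0],"dr": [0,0,0]}]}}

```text
t: 23.1
ee_pos: [700.8, 4.8, 172.1]
orientation: [1.332, 1.123, -1.324]
ft_force: [-0.0, 0.2, -1.8]
width: 18.1
```

Run:
```python
from h import *
p0,r=T();o=ctrl.get_obs();print(p0,o['ft_force'],o['width'],o['t'])
for n in('scene','top','wrist'):
    q,d=lifterpose(n) # x fwd=tool z = -bar y
    m=(abs(q[...,0])<125)&(abs(q[...,1])<13)&(q[...,2]>-15)&(q[...,2]<16)&(abs(q[...,0])>14);s=q[m]
    if len(s)<20: print(n,len(s));continue
    A=np.c_[s[:,0],np.ones(len(s))]
    print(n,len(s),'along',np.percentile(s[:,0],[0,1,99,100]).round(1),'y fit',np.linalg.lstsq(A,s[:,1],rcond=None)[0].round(4),'z fit',np.linalg.lstsq(A,s[:,2],rcond=None)[0].round(4),'z',np.percentile(s[:,2],[2,98]).round(1))
plan([580,-273.4,160],-102.3,0)
```

```text
[700.83151498   4.84013805 172.12565324] [-0.03671931  0.2236705  -1.84565178] 18.141457100171696 23.1
scene 429 along [-108.  -106.1   89.8   96. ] y fit [0.0056 5.4008] z fit [ 0.0016 -0.4481] z [-12.2   5.2]
top 145 along [-104.1 -103.9  104.1  105. ] y fit [-0.0026 -0.8456] z fit [-1.0000e-03  2.9458e+00] z [-9.9  8.9]
wrist 8162 along [-103.4 -102.3   73.8   76.6] y fit [-0.002   1.6974] z fit [-2.000e-04  4.898e+00] z [3.6 6.2]
dpos tool cm [ 0.746 -7.171 29.389] dr [ 0.0507 -0.     -0.0002] at [698.7   4.8 167.5]
```

Request:
{"name": "apply_moves", "arguments": {"increments": [{"gripper": 3,"delta_pos": [0,-0.17,0.7],"dr": [0,0,0]},{"gripper": 3,"delta_pos": [0,-0.34,1.4],"dr": [0,0,0]},{"gripper": 3,"delta_pos": [0,-0.51,2.1],"dr": [0,0,0]},{"gripper": 3,"delta_pos": [0,-0.61,2.5],"dr": [0,0,0]},{"gripper": 3,"delta_pos": [0,-0.61,2.5],"dr": [0,0,0]}]}}

```text
t: 23.67
ee_pos: [660.1, -83.8, 165.6]
orientation: [1.327, 1.129, -1.331]
ft_force: [-0.2, 0.4, -2.1]
width: 17.9
```

Request:
{"name": "apply_moves", "arguments": {"increments": [{"gripper": 3,"delta_pos": [0,-0.61,2.5],"dr": [0,0,0]},{"gripper": 3,"delta_pos": [0,-0.61,2.5],"dr": [0,0,0]},{"gripper": 3,"delta_pos": [0,-0.61,2.5],"dr": [0,0,0]},{"gripper": 3,"delta_pos": [0,-0.61,2.5],"dr": [0,0,0]},{"gripper": 3,"delta_pos": [0,-0.61,2.5],"dr": [0,0,0]}]}}

```text
t: 24.08
ee_pos: [609.2, -202.5, 165.8]
orientation: [1.328, 1.129, -1.331]
ft_force: [0.0, -0.5, -1.8]
width: 17.5
```

Request:
{"name": "apply_moves", "arguments": {"increments": [{"gripper": 3,"delta_pos": [0,-0.58,2.4],"dr": [0,0,0]},{"gripper": 3,"delta_pos": [0,-0.54,2.2],"dr": [0,0,0]},{"gripper": 3,"delta_pos": [0,-0.39,1.6],"dr": [0,0,0]},{"gripper": 3,"delta_pos": [0,-0.24,1.0],"dr": [0,0,0]},{"gripper": 3,"delta_pos": [0,-0.12,0.5],"dr": [0,0,0]}]}}

```text
t: 24.5
ee_pos: [578.6, -275.2, 166.2]
orientation: [1.33, 1.128, -1.332]
ft_force: [0.1, -0.1, -1.8]
width: 18.0
```

Request:
{"name": "apply_moves", "arguments": {"increments": [{"gripper": 3,"delta_pos": [0.5,0,0],"dr": [0.0127,0,0]},{"gripper": 3,"delta_pos": [1.5,0,0],"dr": [0.0127,0,0]},{"gripper": 3,"delta_pos": [2.0,0,0],"dr": [0.0127,0,0]},{"gripper": 3,"delta_pos": [1.5,0,0],"dr": [0.0127,0,0]},{"gripper": 3,"delta_pos": [0.5,0,0],"dr": [0,0,0]}]}}

```text
t: 24.92
ee_pos: [579.0, -271.8, 104.2]
orientation: [1.365, 1.104, -1.368]
ft_force: [-0.7, 0.4, -2.9]
width: 17.4
```

```bash
cat > b.py <<'E'
from h import *
p0,r=T();o=ctrl.get_obs();print(p0,o['ft_force'],o['t'])
plan([580,-273.4,71],-102.3,0)
c,s=np.cos(np.radians(-12.3)),np.sin(np.radians(-12.3))
bz=p0[2]+5
for n in('top','scene'):
    d=cam(n);w=cloud(d);Z=w[...,2];q=w[...,:2]-[580,-273.4];X=q@[c,s];Y=q@[-s,c]
    m=(abs(X)<18)&(abs(Y)<125)&(abs(Z-bz)<6)&(abs(Y)>15);A=np.c_[Y[m],np.ones(m.sum())]
    print(n,m.sum(),'bar Y',np.percentile(Y[m],[0,1,99,100]).round(1),'X fit (slope, at 0)',np.linalg.lstsq(A,X[m],rcond=None)[0].round(4),'z fit',np.linalg.lstsq(A,Z[m],rcond=None)[0].round(4))
    for sg in(1,-1):
        m=(abs(X)<40)&(abs(Y*sg-84)<20)&(Z>66)&(Z<min(85,bz-8)); 
        if m.sum()>5:print('  post',sg,m.sum(),'X',np.percentile(X[m],[0,100]).round(1))
i=d['img'][130:290,170:370];save('sb%d'%int(o['t']*10),np.clip(i.astype(int)*2,0,255).astype(np.uint8),3)
E
python3 b.py; ls pics
```

```text
[ 579.03526273 -271.76927083  104.16677586] [-0.69410053  0.38098524 -2.94031502] 24.9167
dpos tool cm [3.316 0.143 0.143] dr [-0.     -0.0013  0.0043] at [ 579.  -271.8  104.2]
top 128 bar Y [-86.1 -82.9 103.8 105.2] X fit (slope, at 0) [-0.0252 -1.3031] z fit [-8.000e-04  1.074e+02]
  post 1 44 X [-24.3  24.7]
scene 159 bar Y [-105.3 -104.1  106.4  107.4] X fit (slope, at 0) [-0.0049  1.7671] z fit [4.100000e-03 1.062214e+02]
  post 1 40 X [-20.6  27.9]
  post -1 21 X [17.  28.9]
both.png
lift.png
s4.png
s5.png
sb249.png
scene.png
top.png
w1.png
w2.png
w3.png
```

Request:
{"name": "apply_moves", "arguments": {"increments": [{"gripper": 3,"delta_pos": [0.5,0.1,0],"dr": [0,0,0]},{"gripper": 3,"delta_pos": [0.8,0,0],"dr": [0,0,0]},{"gripper": 3,"delta_pos": [0.8,0,0],"dr": [0,0,0]},{"gripper": 3,"delta_pos": [0.5,0,0],"dr": [0,0,0]},{"gripper": 3,"delta_pos": [0.3,0,0],"dr": [0,0,0]}]}}

```text
t: 25.43
ee_pos: [580.9, -273.5, 77.3]
orientation: [1.365, 1.101, -1.366]
ft_force: [-0.2, 0.0, -2.7]
width: 17.4
```

```bash
python3 b.py
```

```text
[ 580.9324199  -273.52024737   77.27234352] [-0.20531259  0.01999381 -2.74071779] 25.4333
dpos tool cm [ 0.627 -0.093  0.008] dr [-0.0001 -0.0002  0.001 ] at [ 580.9 -273.5   77.3]
top 123 bar Y [ 37.1  38.9 103.7 103.8] X fit (slope, at 0) [ 0.0065 -1.4367] z fit [1.3600e-02 7.8834e+01]
  post 1 36 X [-24.2  23.8]
scene 160 bar Y [-105.4 -101.8  104.9  107.7] X fit (slope, at 0) [-0.012   3.3984] z fit [4.00000e-04 7.91111e+01]
  post 1 48 X [-21.8  27.5]
  post -1 25 X [ 8.1 27.8]
```

Request:
{"name": "apply_moves", "arguments": {"increments": [{"gripper": 3,"delta_pos": [0.2,0,0],"dr": [0,0,0]},{"gripper": 3,"delta_pos": [0.1,0,0],"dr": [0,0,0]},{"gripper": 3,"delta_pos": [0.1,0,0],"dr": [0,0,0]},{"gripper": 3,"delta_pos": [0.05,0,0],"dr": [0,0,0]},{"gripper": 3,"delta_pos": [0,0,0],"dr": [0,0,0]}]}}

```text
t: 25.95
ee_pos: [581.3, -273.8, 73.7]
orientation: [1.366, 1.1, -1.366]
ft_force: [0.2, 0.3, -3.3]
width: 17.6
```

Request:
{"name": "apply_moves", "arguments": {"increments": [{"gripper": 3,"delta_pos": [0.1,0,0],"dr": [0,0,0]},{"gripper": 3,"delta_pos": [0.05,0,0],"dr": [0,0,0]},{"gripper": 3,"delta_pos": [0.05,0,0],"dr": [0,0,0]},{"gripper": 3,"delta_pos": [0.05,0,0],"dr": [0,0,0]},{"gripper": 3,"delta_pos": [0,0,0],"dr": [0,0,0]}]}}

```text
t: 26.37
ee_pos: [581.5, -273.8, 73.4]
orientation: [1.366, 1.099, -1.365]
ft_force: [-6.1, 2.6, 15.8]
width: 17.7
```

Request:
{"name": "apply_moves", "arguments": {"increments": [{"gripper": 3,"delta_pos": [-0.1,0,0],"dr": [0,0,0]},{"gripper": 3,"delta_pos": [0,0,0],"dr": [0,0,0]},{"gripper": 3,"delta_pos": [0,0,0],"dr": [0,0,0]},{"gripper": 3,"delta_pos": [0,0,0],"dr": [0,0,0]},{"gripper": 3,"delta_pos": [0,0,0],"dr": [0,0,0]}]}}

```text
t: 26.78
ee_pos: [581.6, -273.9, 73.5]
orientation: [1.366, 1.099, -1.365]
ft_force: [-4.1, 1.8, 8.6]
width: 17.7
```

```bash
python3 b.py; ls -t pics|head -1
```

```text
[ 581.56160843 -273.86110776   73.4710729 ] [-4.0505907   1.83369773  8.59114304] 26.7833
dpos tool cm [ 0.247 -0.163 -0.012] dr [-0.0001  0.0002 -0.0006] at [ 581.6 -273.9   73.5]
top 125 bar Y [ 38.5  39.2 103.5 104. ] X fit (slope, at 0) [-0.0171  0.9779] z fit [3.70000e-03 7.57803e+01]
  post 1 17 X [-24.3  23.3]
scene 167 bar Y [-101.3 -101.2  103.3  105.6] X fit (slope, at 0) [-0.0219  3.9833] z fit [-1.50000e-03  7.55045e+01]
  post 1 27 X [-20.   29.1]
  post -1 15 X [ 5.5 27.8]
sb267.png
```

The bar's top is at 75.6, so its underside is at about 60 on the slot floor. It's level and centred. Releasing.

Request:
{"name": "apply_moves", "arguments": {"increments": [{"gripper": 50,"delta_pos": [0,0,0],"dr": [0,0,0]},{"gripper": 50,"delta_pos": [0,0,0],"dr": [0,0,0]},{"gripper": 50,"delta_pos": [0,0,0],"dr": [0,0,0]},{"gripper": 50,"delta_pos": [0,0,0],"dr": [0,0,0]},{"gripper": 50,"delta_pos": [0,0,0],"dr": [0,0,0]}]}}

```text
t: 27.3
ee_pos: [581.3, -273.8, 72.0]
orientation: [1.366, 1.1, -1.366]
ft_force: [-0.1, 0.0, -0.0]
width: 43.2
```

Request:
{"name": "apply_moves", "arguments": {"increments": [{"gripper": 50,"delta_pos": [-0.5,0,0],"dr": [0,0,0]},{"gripper": 50,"delta_pos": [-1.5,0,0],"dr": [0,0,0]},{"gripper": 50,"delta_pos": [-3,0,0],"dr": [0,0,0]},{"gripper": 50,"delta_pos": [-4,0,0],"dr": [0,0,0]},{"gripper": 50,"delta_pos": [-4,0,0],"dr": [0,0,0]}]}}

```text
t: 27.72
ee_pos: [580.6, -273.4, 202.9]
orientation: [1.365, 1.102, -1.367]
ft_force: [0.3, -0.5, -0.6]
width: 44.0
```

Request:
{"name": "apply_moves", "arguments": {"increments": [{"gripper": 50,"delta_pos": [-3,0,-3],"dr": [0,0,0]},{"gripper": 50,"delta_pos": [0,0,-4],"dr": [0,0,0]},{"gripper": 50,"delta_pos": [0,0,-4],"dr": [0,0,0]},{"gripper": 50,"delta_pos": [0,0,-4],"dr": [0,0,0]},{"gripper": 50,"delta_pos": [0,0,-4],"dr": [0,0,0]}]}}

```text
t: 28.13
ee_pos: [621.8, -87.0, 232.5]
orientation: [1.367, 1.099, -1.365]
ft_force: [1.1, 0.1, -0.7]
width: 44.1
```

```bash
sed -i 's/bz=p0\[2\]+5/bz=76/' b.py; python3 b.py
python3 - <<'E'
from h import *
d=cradle('top',23);s=cradle('scene',23)
w=cloud(d);Z=w[...,2];m=(abs(w[...,0]-333)<60)&(abs(w[...,1]+300)<60)&(Z>55)&(Z<80);print('grip',m.sum(),w[m].mean(0).round(1),cv2.minAreaRect(w[m][:,:2].astype(np.float32)))
i=np.clip(np.hstack([d['img'][120:290,340:520],s['img'][110:280,150:350]]).astype(int)*2,0,255).astype(np.uint8);save('fin',i,2)
E
```

```text
[621.84822219 -87.03330004 232.48045649] [ 1.13915576  0.05333798 -0.73923372] 28.1333
dpos tool cm [16.146 -0.12  19.102] dr [-0.0008 -0.0001 -0.001 ] at [621.8 -87.  232.5]
top 295 bar Y [-105.7 -103.4   67.8   69.5] X fit (slope, at 0) [ 0.0023 -0.3087] z fit [3.70000e-03 7.51886e+01]
scene 237 bar Y [-109.3 -101.5  104.7  108. ] X fit (slope, at 0) [1.9000e-03 2.6085e+00] z fit [3.60000e-03 7.48737e+01]
  post 1 10 X [-12.9  28.2]
  post -1 10 X [-21.8  26.6]
top lid 878 X [-61.8 -56.1  56.1  60.6] Y [-60.4 -53.9  53.2  57.2] z 22.5
   slopes [-2.20000e-03  2.00000e-03  2.25624e+01] circ ((-0.4001636803150177, 0.4055746793746948), 71.16556549072266)
top postL 25 X [-9.4 -8.9 19.5 20.9] Y [64.  64.3 75.9 76.2] z 73.8
top postR 159 X [-23.8 -23.1  22.9  23.9] Y [-102.9 -101.7  -65.6  -64.1] z 73.4
top cross 125 X [72.1 72.9 88.1 88.8] Y [-53.8 -50.9  52.2  53.5] z 17.4
scene lid 448 X [-55.8 -50.5  61.5  65.5] Y [-71.3 -59.1  54.8  60. ] z 22.7
   slopes [-4.00000e-03 -4.40000e-03  2.27385e+01] circ ((-0.0422343909740448, -0.33587828278541565), 71.66301727294922)
scene postL 157 X [-23.2 -20.1  27.2  28.3] Y [ 64.6  65.4 103.4 103.9] z 72.0
scene postR 116 X [-22.1 -21.   28.3  30.5] Y [-104.  -100.3  -67.   -65.9] z 71.8
scene cross 109 X [72.5 72.7 92.5 92.7] Y [-52.9 -50.9  53.5  54.6] z 17.4
grip 180 [ 332.9 -298.5   70.1] ((332.20196533203125, -299.4515686035156), (19.17158317565918, 74.93435668945312), 78.66190338134766)
```

View pics/fin.png

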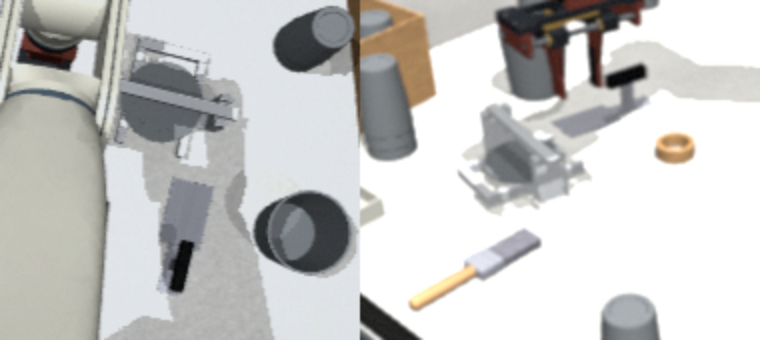

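The bar spans both posts over the lid, and the lifter lies flat about 30 mm clear of the rails. Handing in.

Request:
{"name": "apply_moves", "arguments": {"increments": [{"gripper": 50,"delta_pos": [0,0,0],"dr": [0,0,0]},{"gripper": 50,"delta_pos": [0,0,0],"dr": [0,0,0]},{"gripper": 50,"delta_pos": [0,0,0],"dr": [0,0,0]},{"gripper": 50,"delta_pos": [0,0,0],"dr": [0,0,0]},{"gripper": 50,"delta_pos": [0,0,0],"dr": [0,0,0]}]}}

```text
t: 28.75
ee_pos: [621.5, -89.6, 231.6]
orientation: [1.367, 1.099, -1.367]
ft_force: [0.2, -0.5, 0.5]
width: 43.7
```

```bash
python3 -c "
from workcell import ctrl
print(ctrl.close_job())"
```

```text
the job is handed in; nothing more can be done
None
```

The job is done and handed in at about 29 s. I carried the lid on the smaller black lifter and set it on the cradle. I then drew the lifter out and put it down flat, and laid the bar in both post slots.

Last checks:
- **Lid:** centred within about 1 mm and level (slope 0.002 in the top view, 0.004 in the scene view). Its top is at z 23, and the bar's underside is about 37 mm above that.
- **Bar:** level, with its top at z 75. That is about 1 mm below the 76 of a fully seated bar, which is within the calibration. It is within about 1 mm of centre across the slots and even over both posts. The top camera's view of one end was hidden by the arm, so that end was checked in the scene view only.
- **Lifter:** its tip is about 30 mm clear of the rails.
- **Forces:** the highest wrist force I saw was about 17 N, when the bar touched the slot floors.
- **Disagreement:** the scene camera read about 3 mm further in x than the top camera throughout. I used the top camera for centring.
- **Not measured:** I didn't re-measure the other objects at the end. The arm passed well clear of them.

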